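# Offer up a funnel ring on the filter stand

## Robot

A 7-joint arm with a two-finger parallel gripper is mounted at the origin on a cart in front of the work surface, level with it; the furniture and walls round the work are solid. World frame = base frame: x ahead of the robot, y to its left, z up, the work surface at z = 0. Lengths are in m, angles in rad, forces in N, time in s.
With the tool pointing down it reaches from about 0.4 to 0.85 m from the base axis. Payload 10.4 kg.
Tool frame: the origin (TCP) lies between the finger pads; the fingertips stand tip_extent ahead of it and the grasp point (between the pads) lies 2 mm behind it (tip_extent is the distance from the TCP to the fingertips, in m); z points along the fingers, y is the direction in which the jaws open and shut (so a half turn about z gives the same grasp; the last joint's range is limited). The gripper opens to 87 mm and grips with 3 to 60 N. Pads are 19 mm wide; open, the fingers measure 117 mm over their backs; the gripper's body (75 mm by 190 mm) begins 51 mm behind the grasp point.
Start: joints at [-1.273, 0.332, -0.065, 1.46, 0.022, 1.35, -0.088], TCP at [0.197, 0.593, 0.24] pointing down, gripper open.
Joint ranges: [-2.6, 2.6], [-0.5, 2.12], [-1.47, 1.34], [0.16, 2.42], [-1.27, 4.41], [0.06, 2.06], [-2.6, 2.6]. Speed limits (rad/s): [2.22, 2.22, 2.79, 2.79, 3.14, 3.14, 3.14].

## Interface

Orientations are given as a unit quaternion [x, y, z, w].
In Python, from bench import read_state, camera, camera_params, close_job, tip_extent gives the robot as it stands. The module is installed in compiled form; this text tells all that it offers.
- The arm moves only by the tool send_rows, never from a script. Its argument "steps" is a list of rows, each a list of 7 numbers: the turn, a rotation vector about the tool's x, y, z in degrees, then the shift along the tool's x, y, z in m, then the gripper's target within -1 to 1 (shut at 1, half-way at 0, fully open at -1). In form: [[ax, ay, az, x, y, z, jaw], ...]. A call has exactly 10 rows; each row shifts and turns the pose as measured when the row begins, along the tool's axes as they then stand; what a row does not reach is not made up. A row lasts 1/10 s, in which the tool goes at most 50 mm and 8.59 degrees, less where a joint would pass 70% of its speed; a pose out of reach is approached as far as the arm can. A call with a gripper value outside its range is refused whole. The fingers move at their own pace and stop on an object; "force" is the grip in N (left out, the last holds). Time passes only in rows, so rows that do not move let the fingers close, or fill a call up. It gives the time, the measured TCP pose, the force and the opening at its end, in the units of the state.
- read_state(): the state, without advancing time (a new reading comes with each control period).
- camera(name): name is "scene" or "side" or "wrist"; returns (picture, depth): 384x512x3 uint8, blue, green, red; 384x512 float32, m along the optical axis (not along the pixel's ray), 0 where there is no reading.
- camera_params(name): a dict with "camera_matrix" (3x3 intrinsics, pixels), "world_from_camera" (4x4, takes a point from camera to world coordinates). Camera axes: x right, y down, z forward; pixel columns grow to the right and rows downward; lengths in m; the calibration is good to about 2 mm. A picture is of the moment at which its call begins: read the wrist's pose just before it. camera_params takes no time and is no camera call; for the wrist camera it gives the pose at the moment of the call.
- close_job(): hands the job in, once; it reports no verdict.
The state is a dict: "time": time; "joint_positions": joint angles; "joint_vel": joint speeds; "joint_torque": joint torques, N m; "ee_pos": TCP position; "eef_rot": TCP orientation; "ft_force": force on the tool from outside, world axes, zero at the start; "torque": the same for the moment, N m; "width": finger opening in m.
Only numpy, scipy, OpenCV 4.12 (cv2) and the standard library are available. Lean on these libraries where they do the work, as an engineer would, in place of code of your own. Each camera call takes 0.05 s, during which the arm holds its last target.

## Task

Help me set up the filter stand: first take the brown bottle off the stand's base plate and stand it upright on the bench, clear of the plate. Then pick up the grey cast funnel-ring bracket at its balance point and lower its bore over the stand's upright rod, ring out over the base plate and in line with it, until the end of the rod just shows above the boss. Finish still holding it there, level and hanging in the gripper without leaning on the rod, so that I can tighten the thumbscrew; leave the rest of the bench alone.

Things in the scene. Friction and masses are not known exactly. Their poses are not given: they have to be found in the camera images.
- ring_bracket: Grey cast-iron funnel-ring bracket, loose, about 0.6 kg (varies), 213 mm long, lying flat on four 2 mm feet. Origin: on the axis of the bore at its heavy end, level with the feet's soles (the underside); z up along the bore, x from the bore along the web to the ring, y across. A brass thumbscrew sticks out of the boss to x -47 mm at height 18 mm.
- boss_top (a point): Upper end of the bracket's bore, 36 mm above the underside. The boss is an upright round barrel 41 mm across outside, 34 mm high, with a through bore of 22 mm diameter.
- balance (a point): The bracket's balance point (centre of mass): inside the web, 47 mm from the bore's axis towards the ring, 14 mm above the underside; axes as the bracket's. The web is a straight upright rib 10 mm wide (y) and 24 mm high, its top 26 mm above the underside; its plain part runs from x 28 to 80 mm.
- ring_middle (a point): Middle of the bracket's flat ring, 130 mm from the bore's axis, 7 mm above the underside. Ring 72 mm across outside, 49 mm inside, 10 mm thick.
- stand: Low support stand, grey, does not move. Origin: on the axis of the upright rod, at bench level; z up, x runs along the middle of the base plate, towards which the bracket's ring must point. Base plate 230 mm (x -32 to 198) by 120 mm (y), its top 12 mm above the bench. Steel rod 12 mm in diameter with a bevelled end, its foot a 34 mm collar up to 26 mm.
- rod_tip (a point): Centre of the rod's upper end, 155 mm above the bench, on the rod's axis.
- bottle_brown: Brown bottle with a white cap, loose, 0.35 kg, standing on the base plate about 130 mm from the rod, just where the ring must go. Body 60 mm in diameter up to about 95 mm, then a shoulder to 119 mm; cap 42 mm in diameter from 120 to 135 mm above its underside. Origin: centre of its underside; z up.
- bottle_blue_cap: Bystander, to be left alone: small white bottle with a blue cap, 52 mm across, 110 mm high. Origin: centre of its underside.
- bottle_red_cap: Bystander, to be left alone: small white bottle with a red cap, 45 mm across, 88 mm high. Origin: centre of its underside.
- bottle_white: Bystander, to be left alone: large white bottle with a white cap, 68 mm across, 155 mm high. Origin: centre of its underside.
- bench_timer: Bystander, to be left alone: white bench timer lying flat, 58x66x18 mm. Origin: centre of its underside.
- tape: Bystander, to be left alone: roll of tan tape lying flat, 100 mm across, 25 mm high. Origin: centre of its underside.
- flask: Bystander, to be left alone: conical glass flask, 76 mm across the foot, 104 mm high. Origin: centre of its underside.
Things that resemble listed ones, but are neither listed nor needed, are in the scene too. Leave any green look-alike of the bottle_brown alone.

How it is judged:
By the outcome, as a careful person would: the job done as asked, in the order asked, and still so for the second after the job is handed in, while the arm keeps its last pose, push and grip.
It also fails if it takes over 64 s, if anything falls off the work surface, if the arm or the gripper's body presses on something with over 40 N, if the wrist force passes 120 N, or if a joint passes its speed limit or range.

## Working session

There is one attempt and no reset: what is moved stays moved. The work goes in short steps, Python scripts to look and compute and a tool call to move; the robot and the scene stay as the last step left them, time stands still between calls to the robot, and variables do not carry over. Pictures are saved under pics/ and viewed, and the job is handed in when it is done.

Besides the shell and the picture viewer there is one more tool, called after "Call:" as name([rows], argument=value, ...), one row to a line, values as JSON. send_rows: Moves the arm, as the interface text tells. Its arguments: {"type":"object","properties":{"steps":{"type":"array"},"force":{"type":"number"}},"required":["steps"]}

```bash
mkdir -p pics; ls; python3 - <<'E'
from bench import *
import cv2,numpy as np
np.set_printoptions(precision=4,suppress=True)
s=read_state()
for k,v in s.items(): print(k,np.round(v,4))
print(tip_extent() if callable(tip_extent) else tip_extent)
for n in ["scene","side","wrist"]:
    p,d=camera(n); cv2.imwrite(f"pics/{n}0.png",p); np.save(f"pics/{n}0.npy",d)
    c=camera_params(n); print(n,c["camera_matrix"],c["world_from_camera"])
E
```

```text
pics
time 0.0
joint_positions [-1.2726  0.3328 -0.0647  1.461   0.0216  1.3499 -0.0885]
joint_vel [-0.0008 -0.0012  0.0016  0.0014  0.001   0.0021  0.0008]
joint_torque [  0.0011 -62.3253   0.0255 -38.9918  -0.0612   0.0394   0.0001]
ee_pos [0.197  0.5927 0.2387]
eef_rot [ 0.1597  0.9872 -0.0007 -0.0001]
ft_force [ 0.0149  0.3735 -0.6857]
torque [-0.0172  0.0555 -0.0364]
width 0.0871
0.017
scene [[428.8801   0.     258.0259]
 [  0.     428.8801 190.7921]
 [  0.       0.       1.    ]] [[-0.7592 -0.2681  0.5931 -0.4712]
 [-0.6509  0.3157 -0.6904  1.1186]
 [-0.0021 -0.9102 -0.4142  0.8549]
 [ 0.      0.      0.      1.    ]]
side [[485.0254   0.     256.4062]
 [  0.     485.0254 188.8005]
 [  0.       0.       1.    ]] [[ 0.869  -0.2517  0.426  -0.2896]
 [-0.4948 -0.45    0.7435 -1.5993]
 [ 0.0046 -0.8568 -0.5156  1.1901]
 [ 0.      0.      0.      1.    ]]
wrist [[340.3173   0.     249.0415]
 [  0.     340.3173 194.5605]
 [  0.       0.       1.    ]] [[ 0.3155  0.9071  0.2788  0.12  ]
 [ 0.9489 -0.3012 -0.0937  0.6169]
 [-0.0011  0.2941 -0.9558  0.3832]
 [ 0.      0.      0.      1.    ]]
```

View pics/scene0.png

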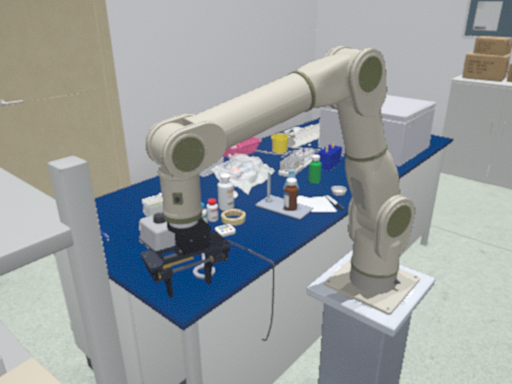

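View pics/side0.png

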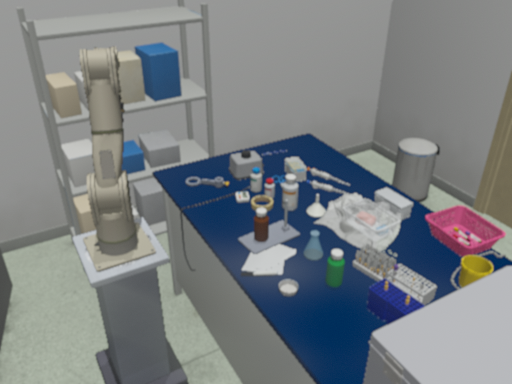

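View pics/wrist0.png

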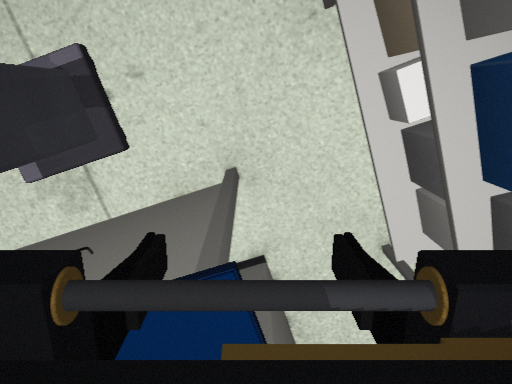

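The side view shows the brown bottle at about (261,226), the rod at about (286,210), the bracket at about (207,182), a green bottle at (336,268) and a flask at (313,245). I'll zoom in next.

```bash
python3 - <<'E'
import cv2
p=cv2.imread("pics/side0.png")
cv2.imwrite("pics/s1.png",cv2.resize(p[150:300,170:360],None,fx=4,fy=4,interpolation=cv2.INTER_CUBIC))
p=cv2.imread("pics/scene0.png")
cv2.imwrite("pics/s2.png",cv2.resize(p[140:290,140:340],None,fx=4,fy=4,interpolation=cv2.INTER_CUBIC))
E
```

```text
(no output)
```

View pics/s1.png

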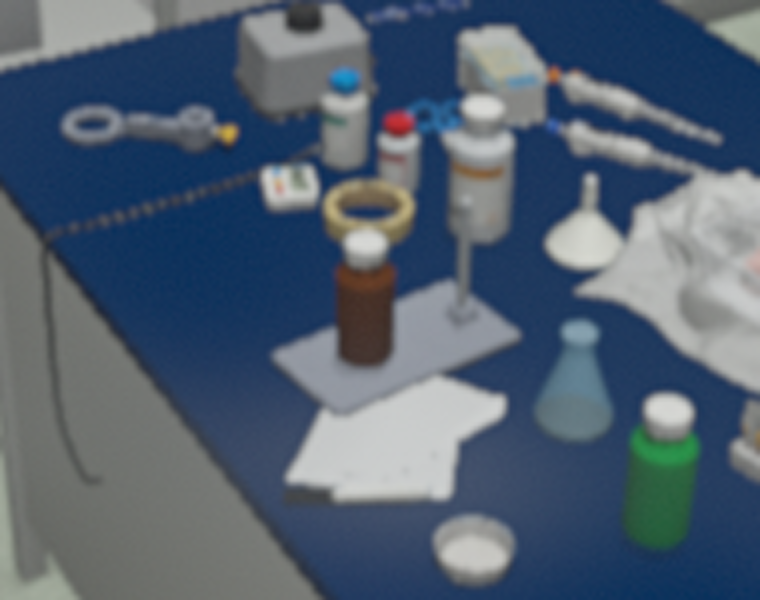

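View pics/s2.png

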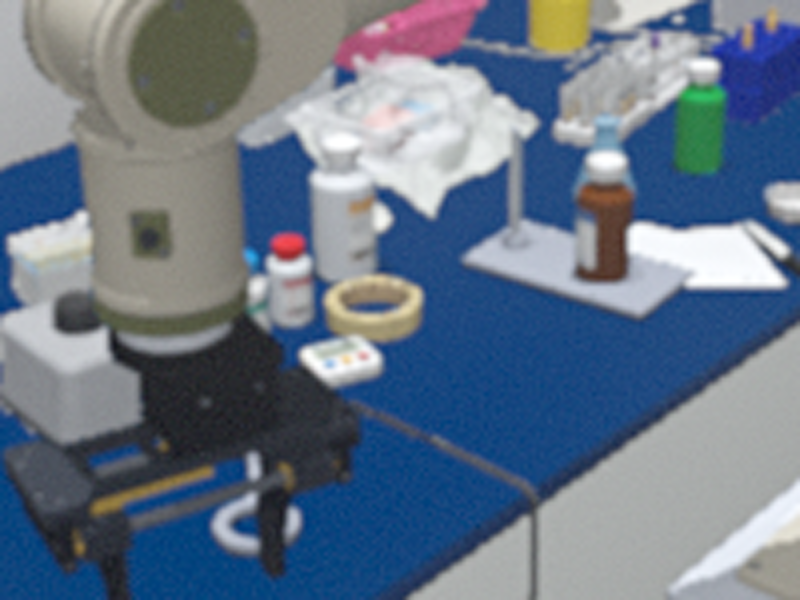

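```bash
cat > h.py <<'E'
import numpy as np
from bench import *
import cv2
from scipy.spatial.transform import Rotation as R
np.set_printoptions(precision=4,suppress=True)
def ray(c,u,v):
    K=np.array(c["camera_matrix"]);T=np.array(c["world_from_camera"])
    d=T[:3,:3]@np.linalg.solve(K,[u,v,1.0]); return T[:3,3],d
def onz(c,u,v,z):
    o,d=ray(c,u,v); return o+d*(z-o[2])/d[2]
def tri(*rays):
    A=0;b=0
    for o,d in rays:
        d=d/np.linalg.norm(d);P=np.eye(3)-np.outer(d,d);A=A+P;b=b+P@o
    return np.linalg.solve(A,b)
def proj(c,p):
    K=np.array(c["camera_matrix"]);T=np.array(c["world_from_camera"])
    q=K@(T[:3,:3].T@(np.array(p)-T[:3,3])); return q[:2]/q[2]
E
python3 - <<'E'
from h import *
c=camera_params("side");e=camera_params("scene")
S=lambda u,v,z:onz(c,170+u/4,150+v/4,z)
Q=lambda u,v,z:onz(e,140+u/4,140+v/4,z)
print("tip",S(465,197,.155),Q(516,134,.155),"foot",S(461,315,.026),Q(515,240,.026))
print("cap",S(366,243,.147),Q(607,160,.147))
for u,v in [(272,355),(345,412),(520,333),(450,280)]: print("cor",S(u,v,.012))
for u,v in [(462,258),(642,315),(692,272)]: print("corQ",Q(u,v,.012))
print("ring",S(93,125,.012),"bore",S(196,118,.036),"screw",S(240,134,.018),"ringQ",Q(256,525,.012))
print("green",S(668,405,.135),"flask",S(580,330,.104),"tape",S(368,205,.02),"white",S(485,105,.155),"red",S(399,120,.088),"blue",S(345,78,.11),"timer",S(290,185,.018))
for n,u,v in [("paper",325,405),("paper",500,400),("paper",290,480),("paper",450,495),("dish",472,545),("edge",0,185),("edge",325,600)]: print(n,S(u,v,0))
E
```

```text
tip [ 0.6298 -0.2354  0.155 ] [ 0.6124 -0.2158  0.155 ] foot [ 0.6184 -0.2542  0.026 ] [ 0.6149 -0.2188  0.026 ]
cap [ 0.5078 -0.2483  0.147 ] [ 0.5056 -0.2368  0.147 ]
cor [ 0.4265 -0.2029  0.012 ]
cor [ 0.4454 -0.3181  0.012 ]
cor [ 0.665  -0.2941  0.012 ]
cor [ 0.6534 -0.1786  0.012 ]
corQ [ 0.6488 -0.1678  0.012 ]
corQ [ 0.4192 -0.1879  0.012 ]
corQ [ 0.4354 -0.3041  0.012 ]
ring [0.4526 0.3099 0.012 ] bore [0.551  0.2266 0.036 ] screw [0.5932 0.195  0.018 ] ringQ [0.4492 0.3269 0.012 ]
green [ 0.6185 -0.581   0.135 ] flask [ 0.6427 -0.4198  0.104 ] tape [ 0.6455 -0.0184  0.02  ] white [ 0.7495 -0.0887  0.155 ] red [0.7124 0.0278 0.088 ] blue [0.6879 0.109  0.11  ] timer [0.5908 0.0645 0.018 ]
paper [ 0.4412 -0.2859  0.    ]
paper [ 0.5952 -0.3634  0.    ]
paper [ 0.3585 -0.3674  0.    ]
paper [ 0.4771 -0.4582  0.    ]
dish [ 0.4584 -0.5245  0.    ]
edge [0.3112 0.2541 0.    ]
edge [ 0.3106 -0.5204  0.    ]
```

Estimates so far:
- Rod near (0.62, -0.23), plate axis about 186°.
- Bottle near (0.507, -0.24).
- Bracket bore near (0.55, 0.23), ring direction about 140°.

These come from coarse views, so I'll refine with the wrist camera, passing over the bracket on the way to the bottle.

```bash
cat >> h.py <<'E'
def plan(pos,th,n,rows=10):
    """even split to world pos, tool down with tool-x at yaw th deg; prints tool-frame rows"""
    s=read_state(); p0=np.array(s["ee_pos"]); r0=R.from_quat(s["eef_rot"])
    t=np.radians(th)
    rt=R.from_matrix(np.array([[np.cos(t),np.sin(t),0],[np.sin(t),-np.cos(t),0],[0,0,-1.]]))
    rv=(r0.inv()*rt).as_rotvec(); d=np.array(pos)-p0
    print("t",s["time"],"dist",np.linalg.norm(d),"rot",np.degrees(rv),"per row",np.linalg.norm(d)/n,np.degrees(np.linalg.norm(rv))/n)
    for i in range(n):
        ri=r0*R.from_rotvec(rv*i/n)
        print(np.round(np.degrees(rv)/n,1).tolist()+np.round(ri.inv().apply(d/n),4).tolist())
def yaw(s=None):
    s=s or read_state(); m=R.from_quat(s["eef_rot"]).as_matrix(); return np.degrees(np.arctan2(m[1,0],m[0,0]))%360, m[:,2]
def snap(n,name):
    s=read_state(); c=camera_params(n); p,d=camera(n); cv2.imwrite(f"pics/{name}.png",p); np.save(f"pics/{name}.npy",d)
    import pickle; pickle.dump((s,c),open(f"pics/{name}.pkl","wb")); return s,c,p,d
def load(name):
    import pickle; s,c=pickle.load(open(f"pics/{name}.pkl","rb")); return s,c,cv2.imread(f"pics/{name}.png"),np.load(f"pics/{name}.npy")
E
python3 - <<'E'
from h import *
plan([0.5,0.28,0.3],140,9)
E
```

```text
t 0.15 dist 0.4397957642620026 rot [-0.056   0.0137 21.6195] per row 0.0488661960291114 2.4021783872274343
[-0.0, 0.0, 2.4, -0.0429, -0.0224, -0.0068]
[-0.0, 0.0, 2.4, -0.0438, -0.0206, -0.0068]
[-0.0, 0.0, 2.4, -0.0446, -0.0187, -0.0068]
[-0.0, 0.0, 2.4, -0.0454, -0.0168, -0.0068]
[-0.0, 0.0, 2.4, -0.046, -0.0149, -0.0068]
[-0.0, 0.0, 2.4, -0.0466, -0.013, -0.0068]
[-0.0, 0.0, 2.4, -0.0471, -0.011, -0.0068]
[-0.0, 0.0, 2.4, -0.0475, -0.009, -0.0068]
[-0.0, 0.0, 2.4, -0.0479, -0.007, -0.0068]
```

Call:
send_rows([
  [0,0,2.4,-0.043,-0.022,-0.007,-1],
  [0,0,2.4,-0.044,-0.021,-0.007,-1],
  [0,0,2.4,-0.045,-0.019,-0.007,-1],
  [0,0,2.4,-0.045,-0.017,-0.007,-1],
  [0,0,2.4,-0.046,-0.015,-0.007,-1],
  [0,0,2.4,-0.047,-0.013,-0.007,-1],
  [0,0,2.4,-0.047,-0.011,-0.007,-1],
  [0,0,2.4,-0.047,-0.009,-0.007,-1],
  [0,0,2.4,-0.048,-0.007,-0.007,-1],
  [0,0,0,0,0,0,-1],
], force=25)

```text
time: 1.15
ee_pos: [0.5043, 0.268, 0.3002]
eef_rot: [0.347, 0.938, -0.003, -0.001]
ft_force: [-0.8, 0.3, 0.3]
width: 0.087
```

```bash
python3 - <<'E'
from h import *
s,c,p,d=snap("wrist","w1"); print(s["ee_pos"],yaw(s),s["joint_positions"],s["joint_vel"])
E
```

```text
[0.5043 0.268  0.3002] (np.float64(139.37679751173974), array([-0.0035, -0.0055, -1.    ])) [-0.7922  0.1881  0.2593  1.522  -0.0454  1.4436  0.3304] [-0.0348 -0.0073 -0.0784  0.0271 -0.0278 -0.0035 -0.0268]
```

View pics/w1.png

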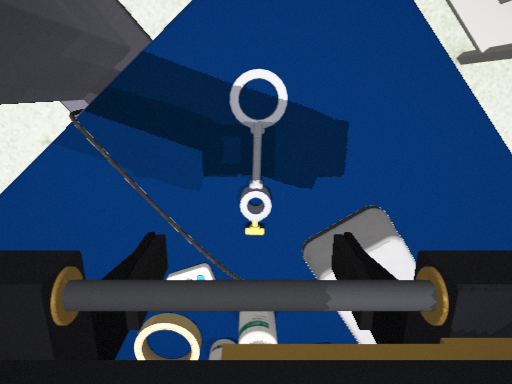

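The wrist view shows the bracket below: ring centred near (259,98), boss bore near (256,205), brass thumbscrew at (254,231). I'll refine these with contours.

```bash
python3 - <<'E'
from h import *
s,c,p,d=load("w1")
hsv=cv2.cvtColor(p,cv2.COLOR_BGR2HSV)
m=((hsv[...,1]<90)&(hsv[...,2]>80)).astype(np.uint8)*255
m[:60]=0;m[240:]=0;m[:,:220]=0;m[:,300:]=0
cs,h=cv2.findContours(m,cv2.RETR_CCOMP,cv2.CHAIN_APPROX_NONE)
for k,q in zip(cs,h[0]):
    if cv2.contourArea(k)>30: print(cv2.contourArea(k),q[3],cv2.boundingRect(k),cv2.fitEllipse(k) if len(k)>5 else "")
cv2.imwrite("pics/w1z.png",cv2.resize(p[60:245,215:300],None,fx=3,fy=3,interpolation=cv2.INTER_CUBIC))
E
```

```text
4022.0 -1 (229, 69, 59, 153) ((257.0133972167969, 133.4496307373047), (58.12625503540039, 150.62876892089844), 1.6607609987258911)
107.5 5 (248, 197, 16, 11) ((255.2550506591797, 201.6577606201172), (9.598925590515137, 14.544193267822266), 92.90801239013672)
1304.5 5 (238, 78, 41, 43) ((258.0560302734375, 98.69038391113281), (39.95439147949219, 41.663902282714844), 1.357074499130249)
```

View pics/w1z.png

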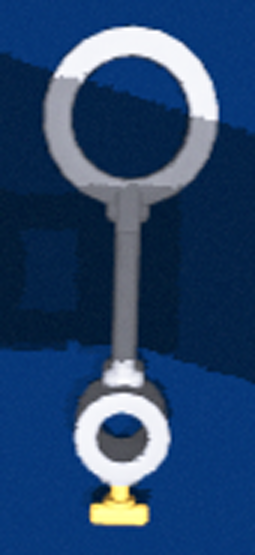

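```bash
python3 - <<'E'
from h import *
s,c,p,d=load("w1")
b=onz(c,255.6,205.7,.036);r=onz(c,258.2,98,.012);w=onz(c,257,140,.026)
print(b,r,w,np.hypot(*(r-b)[:2]))
u=(r-b)[:2];u/=np.linalg.norm(u);print("ang",np.degrees(np.arctan2(u[1],u[0])),"balance",b[:2]+.047*u)
v=(w-b)[:2];print("web off",np.hypot(*v),u[0]*v[1]-u[1]*v[0])
print("depth at boss",d[206,248],d[140,257])
plan([0.50,-0.10,0.3],170,8)
E
```

```text
[0.5537 0.2326 0.036 ] [0.4562 0.3199 0.012 ] [0.4926 0.2868 0.026 ] 0.13092173534438276
ang 138.17545705064248 balance [0.5187 0.2639]
web off 0.08169383682155833 0.0003275904697279189
depth at boss 0.44452357 0.41688168
t 1.2 dist 0.3710955498286387 rot [ -0.359   -0.1619 -30.3623] per row 0.046386943728579835 3.7956052504630593
[-0.0, -0.0, -3.8, -0.0298, -0.0355, 0.0002]
[-0.0, -0.0, -3.8, -0.0274, -0.0374, 0.0001]
[-0.0, -0.0, -3.8, -0.0249, -0.0391, 0.0001]
[-0.0, -0.0, -3.8, -0.0222, -0.0407, 0.0001]
[-0.0, -0.0, -3.8, -0.0195, -0.0421, 0.0001]
[-0.0, -0.0, -3.8, -0.0167, -0.0433, 0.0]
[-0.0, -0.0, -3.8, -0.0138, -0.0443, 0.0]
[-0.0, -0.0, -3.8, -0.0108, -0.0451, -0.0]
```

```bash
python3 - <<'E'
from h import *
plan([0.60,-0.24,0.33],170,12)
E
```

```text
t 1.2 dist 0.5212693219482584 rot [ -0.359   -0.1619 -30.3623] per row 0.04343911016235486 2.530403500308706
[-0.0, -0.0, -2.5, -0.0338, -0.0272, -0.0024]
[-0.0, -0.0, -2.5, -0.0326, -0.0286, -0.0024]
[-0.0, -0.0, -2.5, -0.0313, -0.0301, -0.0024]
[-0.0, -0.0, -2.5, -0.0299, -0.0314, -0.0024]
[-0.0, -0.0, -2.5, -0.0285, -0.0327, -0.0024]
[-0.0, -0.0, -2.5, -0.027, -0.0339, -0.0024]
[-0.0, -0.0, -2.5, -0.0255, -0.0351, -0.0024]
[-0.0, -0.0, -2.5, -0.0239, -0.0362, -0.0025]
[-0.0, -0.0, -2.5, -0.0223, -0.0372, -0.0025]
[-0.0, -0.0, -2.5, -0.0206, -0.0381, -0.0025]
[-0.0, -0.0, -2.5, -0.0189, -0.039, -0.0025]
[-0.0, -0.0, -2.5, -0.0172, -0.0398, -0.0025]
```

Call:
send_rows([
  [0,0,-2.5,-0.034,-0.027,-0.003,-1],
  [0,0,-2.5,-0.033,-0.029,-0.003,-1],
  [0,0,-2.5,-0.031,-0.03,-0.003,-1],
  [0,0,-2.5,-0.03,-0.031,-0.003,-1],
  [0,0,-2.5,-0.029,-0.033,-0.003,-1],
  [0,0,-2.5,-0.027,-0.034,-0.003,-1],
  [0,0,-2.5,-0.026,-0.035,-0.003,-1],
  [0,0,-2.5,-0.024,-0.036,-0.003,-1],
  [0,0,-2.5,-0.022,-0.037,-0.003,-1],
  [0,0,-2.5,-0.021,-0.038,-0.003,-1],
])

```text
time: 2.2
ee_pos: [0.5907, -0.1478, 0.3264]
eef_rot: [0.108, 0.994, -0.0, -0.006]
ft_force: [0.8, -0.6, 0.7]
width: 0.087
```

```bash
python3 - <<'E'
from h import *
print(read_state()["joint_positions"])
plan([0.60,-0.24,0.33],172,5)
E
```

```text
[-0.2381  0.2929  0.5272  1.3776 -0.1439  1.5218  1.6331]
t 2.2 dist 0.09271220371965912 rot [-0.0528 -0.7006 -4.4295] per row 0.018542440743931823 0.896969579982889
[-0.0, -0.1, -0.9, -0.0058, -0.0176, -0.0008]
[-0.0, -0.1, -0.9, -0.0055, -0.0177, -0.0008]
[-0.0, -0.1, -0.9, -0.0052, -0.0178, -0.0008]
[-0.0, -0.1, -0.9, -0.0049, -0.0179, -0.0007]
[-0.0, -0.1, -0.9, -0.0047, -0.0179, -0.0007]
```

Call:
send_rows([
  [0,-0.1,-0.9,-0.006,-0.018,-0.001,-1],
  [0,-0.1,-0.9,-0.006,-0.018,-0.001,-1],
  [0,-0.1,-0.9,-0.005,-0.018,-0.001,-1],
  [0,-0.1,-0.9,-0.005,-0.018,-0.001,-1],
  [0,-0.1,-0.9,-0.005,-0.018,-0.001,-1],
  [0,0,0,0,0,0,-1],
  [0,0,0,0,0,0,-1],
  [0,0,0,0,0,0,-1],
  [0,0,0,0,0,0,-1],
  [0,0,0,0,0,0,-1],
])

```text
time: 3.2
ee_pos: [0.6033, -0.238, 0.3266]
eef_rot: [0.063, 0.998, 0.002, -0.005]
ft_force: [-0.2, 0.5, -0.3]
width: 0.0869
```

```bash
python3 - <<'E'
from h import *
s,c,p,d=snap("wrist","w2"); print(s["ee_pos"],yaw(s),s["joint_positions"])
E
```

```text
[ 0.6033 -0.238   0.3266] (np.float64(172.8188251252179), array([-0.0095,  0.0044, -0.9999])) [-0.0775  0.3951  0.5489  1.2613 -0.2023  1.5496  1.8884]
```

View pics/w2.png

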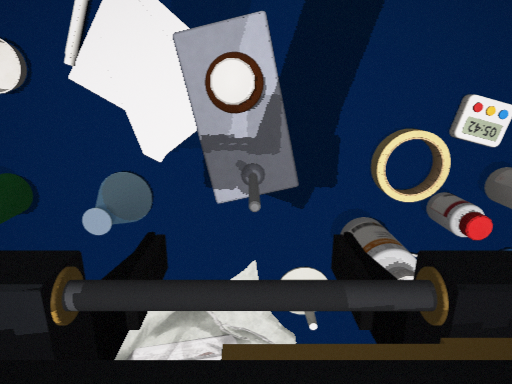

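The wrist view shows the whole stand: rod tip near (255,206), collar near (252,174), bottle cap near (232,81), and plate corners near (174,35), (266,12), (298,185) and (217,203). The bench right of the plate, between it and the tape, is free.

```bash
python3 - <<'E'
from h import *
s,c,p,d=load("w2")
hsv=cv2.cvtColor(p,cv2.COLOR_BGR2HSV)
m=((hsv[...,1]<40)&(hsv[...,2]>190)).astype(np.uint8)*255
q=m.copy();q[:40]=0;q[120:]=0;q[:,:205]=0;q[:,270:]=0
cs,_=cv2.findContours(q,cv2.RETR_EXTERNAL,cv2.CHAIN_APPROX_NONE);k=max(cs,key=cv2.contourArea)
e=cv2.fitEllipse(k);print("cap",e,cv2.boundingRect(k)); cap=onz(c,*e[0],.147);print(cap)
z=cv2.resize(p[150:220,205:305],None,fx=7,fy=7,interpolation=cv2.INTER_CUBIC);cv2.imwrite("pics/w2z.png",z)
for u,v in [(174,35),(266,12),(298,185),(217,203)]: print(onz(c,u,v,.012))
print(onz(c,255,206,.155),onz(c,252,174,.026), d[208,255],d[175,235])
E
```

```text
cap ((232.070556640625, 80.5467758178711), (42.50582504272461, 44.443485260009766), 171.78021240234375) (211, 58, 43, 46)
[ 0.5111 -0.243   0.147 ]
[ 0.4438 -0.3121  0.012 ]
[ 0.4326 -0.1964  0.012 ]
[ 0.6544 -0.1762  0.012 ]
[ 0.6662 -0.2925  0.012 ]
[ 0.6298 -0.2366  0.155 ] [ 0.6274 -0.2378  0.026 ] 0.33463845 0.0
```

View pics/w2z.png

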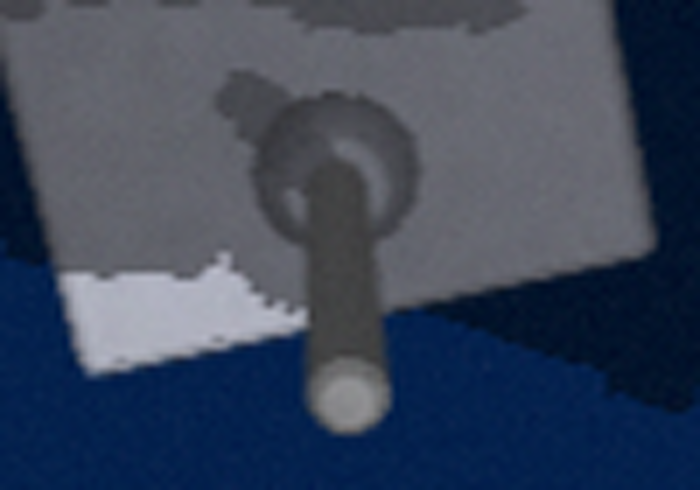

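```bash
python3 - <<'E'
from h import *
s,c,p,d=load("w2")
print(onz(c,254.6,207.2,.155),onz(c,252.4,174.5,.026))
plan([0.511,-0.243,0.2],175,8)
E
```

```text
[ 0.631  -0.2372  0.155 ] [ 0.6282 -0.2374  0.026 ]
t 3.25 dist 0.15677405959426854 rot [ 0.1986 -0.5658 -2.1786] per row 0.019596757449283568 0.28245360290587646
[0.0, -0.1, -0.3, 0.0112, -0.0021, 0.0159]
[0.0, -0.1, -0.3, 0.0112, -0.0021, 0.0159]
[0.0, -0.1, -0.3, 0.0113, -0.002, 0.0159]
[0.0, -0.1, -0.3, 0.0113, -0.0019, 0.0159]
[0.0, -0.1, -0.3, 0.0113, -0.0019, 0.0159]
[0.0, -0.1, -0.3, 0.0114, -0.0018, 0.0159]
[0.0, -0.1, -0.3, 0.0114, -0.0018, 0.0158]
[0.0, -0.1, -0.3, 0.0114, -0.0017, 0.0158]
```

Call:
send_rows([
  [0,-0.1,-0.3,0.011,-0.002,0.016,-1],
  [0,-0.1,-0.3,0.011,-0.002,0.016,-1],
  [0,-0.1,-0.3,0.011,-0.002,0.016,-1],
  [0,-0.1,-0.3,0.011,-0.002,0.016,-1],
  [0,-0.1,-0.3,0.011,-0.002,0.016,-1],
  [0,-0.1,-0.3,0.012,-0.002,0.016,-1],
  [0,-0.1,-0.3,0.012,-0.002,0.016,-1],
  [0,-0.1,-0.3,0.012,-0.002,0.016,-1],
  [0,0,0,0,0,0,-1],
  [0,0,0,0,0,0,-1],
])

```text
time: 4.25
ee_pos: [0.5091, -0.2403, 0.1959]
eef_rot: [0.038, 0.999, 0.002, 0.005]
ft_force: [-0.1, -0.2, 1.3]
width: 0.0869
```

```bash
python3 - <<'E'
from h import *
plan([0.511,-0.243,0.145],175,5)
E
```

```text
t 4.25 dist 0.05096757616151629 rot [0.2473 0.521  0.5993] per row 0.010193515232303257 0.1663465305355966
[0.0, 0.1, 0.1, -0.0003, -0.0006, 0.0102]
[0.0, 0.1, 0.1, -0.0003, -0.0005, 0.0102]
[0.0, 0.1, 0.1, -0.0004, -0.0005, 0.0102]
[0.0, 0.1, 0.1, -0.0004, -0.0005, 0.0102]
[0.0, 0.1, 0.1, -0.0004, -0.0005, 0.0102]
```

Call:
send_rows([
  [0,0.1,0.1,-0.0005,-0.0005,0.01,-1],
  [0,0.1,0.1,-0.0005,-0.0005,0.01,-1],
  [0,0.1,0.1,-0.0005,-0.0005,0.01,-1],
  [0,0.1,0.1,-0.0005,-0.0005,0.01,-1],
  [0,0.1,0.1,0,-0.0005,0.01,-1],
  [0,0,0,0,0,0,-1],
  [0,0,0,0,0,0,1],
  [0,0,0,0,0,0,1],
  [0,0,0,0,0,0,1],
  [0,0,0,0,0,0,1],
], force=25)

```text
time: 5.25
ee_pos: [0.5145, -0.2428, 0.1433]
eef_rot: [0.042, 0.999, 0.002, 0.001]
ft_force: [-0.7, -0.5, 0.3]
width: 0.0628
```

```bash
python3 - <<'E'
from h import *
s,c,p,d=snap("side","s3"); print(s["ee_pos"],s["width"],s["ft_force"],yaw(s))
x,y=202,120
cv2.imwrite("pics/s3z.png",cv2.resize(p[150:280,200:350],None,fx=4,fy=4,interpolation=cv2.INTER_CUBIC))
E
```

```text
[ 0.5145 -0.2428  0.1433] 0.06276444461892909 [-0.7321 -0.4935  0.3184] (np.float64(175.13161832719533), array([ 0.0024,  0.003 , -1.    ]))
```

View pics/s3z.png

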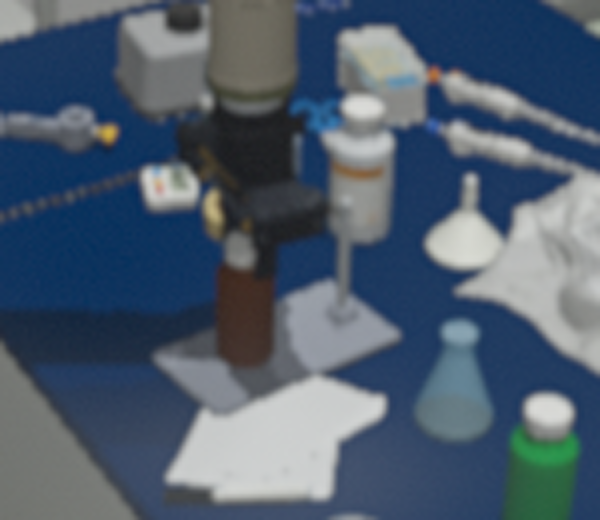

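The jaws surround the cap and are still closing, at 63 mm. I'll let them finish.

Call:
send_rows([
  [0,0,0,0,0,0,1],
  [0,0,0,0,0,0,1],
  [0,0,0,0,0,0,1],
  [0,0,0,0,0,0,1],
  [0,0,0,0,0,0,1],
  [0,0,0,0,0,0,1],
  [0,0,0,0,0,0,1],
  [0,0,0,0,0,-0.008,1],
  [0,0,0,0,0,-0.012,1],
  [0,0,0,0,0,-0.012,1],
], force=25)

```text
time: 6.3
ee_pos: [0.5131, -0.2423, 0.1758]
eef_rot: [0.042, 0.999, 0.002, -0.001]
ft_force: [-0.8, 0.4, -2.9]
width: 0.04
```

```bash
python3 - <<'E'
from h import *
s=read_state();print(s["ee_pos"],s["width"],s["ft_force"],yaw(s))
plan([0.47,-0.07,0.19],170,8)
E
```

```text
[ 0.5131 -0.2423  0.1758] 0.03998523520001262 [-0.8328  0.3881 -2.9057] (np.float64(175.13066065945966), array([-0.0013,  0.0041, -1.    ]))
t 6.3 dist 0.17815784143238453 rot [ 0.2214 -0.1041  5.1305] per row 0.022269730179048066 0.6420373804618572
[0.0, -0.0, 0.6, 0.0072, 0.021, -0.0017]
[0.0, -0.0, 0.6, 0.0074, 0.0209, -0.0017]
[0.0, -0.0, 0.6, 0.0077, 0.0208, -0.0017]
[0.0, -0.0, 0.6, 0.0079, 0.0208, -0.0017]
[0.0, -0.0, 0.6, 0.0081, 0.0207, -0.0017]
[0.0, -0.0, 0.6, 0.0084, 0.0206, -0.0017]
[0.0, -0.0, 0.6, 0.0086, 0.0205, -0.0018]
[0.0, -0.0, 0.6, 0.0088, 0.0204, -0.0018]
```

The cap is held at 40 mm opening, and the force reads the bottle's weight (-2.9 N). Next I carry it off the plate.

Call:
send_rows([
  [0,0,0.6,0.007,0.021,-0.002,1],
  [0,0,0.6,0.007,0.021,-0.002,1],
  [0,0,0.6,0.008,0.021,-0.002,1],
  [0,0,0.6,0.008,0.021,-0.002,1],
  [0,0,0.6,0.008,0.021,-0.002,1],
  [0,0,0.6,0.008,0.021,-0.002,1],
  [0,0,0.6,0.009,0.021,-0.002,1],
  [0,0,0.6,0.009,0.02,-0.002,1],
  [0,0,0,0,0,0,1],
  [0,0,0,0,0,0,1],
])

```text
time: 7.3
ee_pos: [0.4705, -0.0655, 0.205]
eef_rot: [0.088, 0.996, 0.001, 0.005]
ft_force: [-1.2, -0.0, -3.9]
width: 0.0397
```

```bash
python3 - <<'E'
from h import *
s,c,p,d=snap("side","s4"); print(s["ee_pos"],s["width"],s["ft_force"],yaw(s))
cv2.imwrite("pics/s4z.png",cv2.resize(p[150:280,200:350],None,fx=4,fy=4,interpolation=cv2.INTER_CUBIC))
plan([0.47,-0.07,0.1325],170,6)
E
```

```text
[ 0.4705 -0.0655  0.205 ] 0.039733417809172694 [-1.1802 -0.0072 -3.8789] (np.float64(169.8873131466978), array([ 0.0109,  0.0019, -0.9999]))
t 7.35 dist 0.07261059447058642 rot [ 0.2298  0.5886 -0.1241] per row 0.012101765745097736 0.10731801323836036
[0.0, 0.1, -0.0, 0.0001, -0.0008, 0.0121]
[0.0, 0.1, -0.0, 0.0001, -0.0008, 0.0121]
[0.0, 0.1, -0.0, 0.0, -0.0008, 0.0121]
[0.0, 0.1, -0.0, 0.0, -0.0008, 0.0121]
[0.0, 0.1, -0.0, 0.0, -0.0008, 0.0121]
[0.0, 0.1, -0.0, -0.0, -0.0008, 0.0121]
```

View pics/s4z.png

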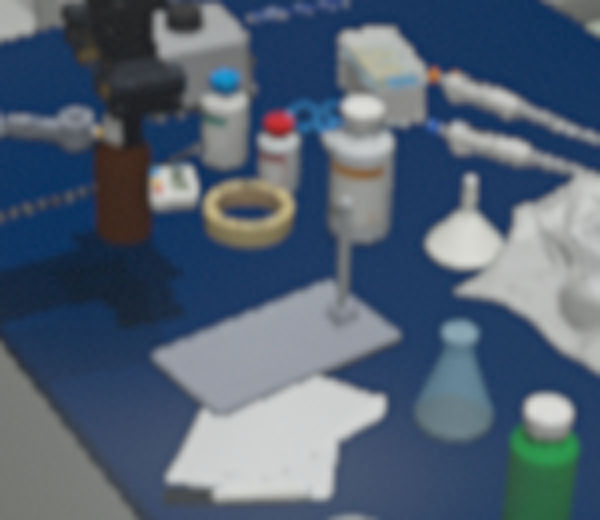

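The bottle hangs upright, clear of the plate. I'll lower it now.

Call:
send_rows([
  [0,0.1,0,0,-0.0005,0.012,1],
  [0,0.1,0,0,-0.0005,0.012,1],
  [0,0.1,0,0,-0.0005,0.012,1],
  [0,0.1,0,0,-0.0005,0.012,1],
  [0,0.1,0,0,-0.0005,0.011,1],
  [0,0.1,0,0,0,0.008,1],
  [0,0,0,0,0,0.003,1],
  [0,0,0,0,0,0,1],
  [0,0,0,0,0,0,1],
  [0,0,0,0,0,0,1],
])

```text
time: 8.35
ee_pos: [0.4731, -0.0712, 0.1306]
eef_rot: [0.091, 0.996, 0.002, 0.002]
ft_force: [-1.1, 0.4, 0.3]
width: 0.0396
```

```bash
python3 - <<'E'
from h import *
s=read_state();print(s["ee_pos"],s["width"],s["ft_force"],yaw(s))
E
```

```text
[ 0.4731 -0.0712  0.1306] 0.0396174850184507 [-1.0645  0.4478  0.2919] (np.float64(169.60333902559717), array([ 0.0034,  0.0035, -1.    ]))
```

The weight is off the gripper, so the bottle is standing on the bench. I'll open and rise.

Call:
send_rows([
  [0,0,0,0,0,0,-1],
  [0,0,0,0,0,0,-1],
  [0,0,0,0,0,0,-1],
  [0,0,0,0,0,0,-1],
  [0,0,0,0,0,0,-1],
  [0,0,0,0,0,-0.01,-1],
  [0,0,0,0,0,-0.02,-1],
  [0,0,0,0,0,-0.03,-1],
  [0,0,0,0,0,-0.03,-1],
  [0,0,0,0,0,-0.02,-1],
])

```text
time: 9.35
ee_pos: [0.4713, -0.0717, 0.2448]
eef_rot: [0.091, 0.996, 0.001, -0.0]
ft_force: [0.4, 0.5, 0.2]
width: 0.087
```

```bash
python3 - <<'E'
from h import *
s,c,p,d=snap("side","s5"); print(s["ee_pos"],s["width"],s["ft_force"],yaw(s))
cv2.imwrite("pics/s5z.png",cv2.resize(p[150:280,200:350],None,fx=4,fy=4,interpolation=cv2.INTER_CUBIC))
plan([0.519,0.264,0.22],138.2,9)
E
```

```text
[ 0.4713 -0.0717  0.2448] 0.08696644654420285 [0.444  0.4944 0.217 ] (np.float64(169.57533359732727), array([-0.0002,  0.0027, -1.    ]))
t 9.4 dist 0.34016399597408975 rot [ 0.253   0.1133 31.3697] per row 0.03779599955267664 3.485658856905155
[0.0, 0.0, 3.5, 0.0017, 0.0376, 0.0032]
[0.0, 0.0, 3.5, 0.004, 0.0375, 0.0032]
[0.0, 0.0, 3.5, 0.0062, 0.0371, 0.0032]
[0.0, 0.0, 3.5, 0.0085, 0.0367, 0.0032]
[0.0, 0.0, 3.5, 0.0107, 0.0361, 0.0031]
[0.0, 0.0, 3.5, 0.0129, 0.0354, 0.0031]
[0.0, 0.0, 3.5, 0.015, 0.0346, 0.0031]
[0.0, 0.0, 3.5, 0.0171, 0.0336, 0.0031]
[0.0, 0.0, 3.5, 0.0191, 0.0325, 0.0031]
```

View pics/s5z.png

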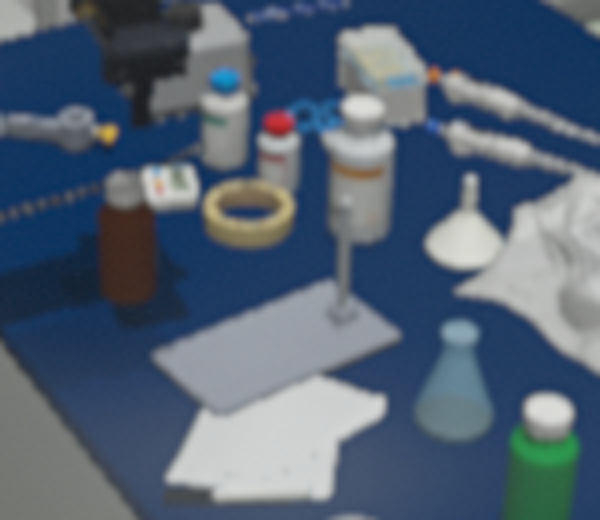

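The bottle stands upright on the bench, clear of the plate. Next is the bracket.

Call:
send_rows([
  [0,0,3.5,0.002,0.038,0.002,-1],
  [0,0,3.5,0.004,0.037,0.003,-1],
  [0,0,3.5,0.006,0.037,0.003,-1],
  [0,0,3.5,0.008,0.037,0.003,-1],
  [0,0,3.5,0.011,0.036,0.003,-1],
  [0,0,3.5,0.013,0.035,0.003,-1],
  [0,0,3.5,0.015,0.035,0.003,-1],
  [0,0,3.5,0.017,0.034,0.003,-1],
  [0,0,3.5,0.019,0.032,0.003,-1],
  [0,0,0,0,0,0,-1],
])

```text
time: 10.4
ee_pos: [0.5264, 0.275, 0.2319]
eef_rot: [0.372, 0.928, 0.006, 0.006]
ft_force: [-0.4, 0.4, -1.0]
width: 0.0871
```

```bash
python3 - <<'E'
from h import *
s=read_state();print(s["ee_pos"],yaw(s))
plan([0.5187,0.2639,0.1],138.2,9)
E
```

```text
[0.5264 0.275  0.2319] (np.float64(136.37582277106284), array([ 0.0149,  0.0071, -0.9999]))
t 10.4 dist 0.1326333644228613 rot [ 0.8802  0.3507 -1.8215] per row 0.014737040491429034 0.2281356549195134
[0.1, 0.0, -0.2, -0.0001, -0.0017, 0.0146]
[0.1, 0.0, -0.2, -0.0002, -0.0017, 0.0146]
[0.1, 0.0, -0.2, -0.0002, -0.0017, 0.0146]
[0.1, 0.0, -0.2, -0.0002, -0.0016, 0.0146]
[0.1, 0.0, -0.2, -0.0002, -0.0016, 0.0146]
[0.1, 0.0, -0.2, -0.0002, -0.0016, 0.0146]
[0.1, 0.0, -0.2, -0.0002, -0.0016, 0.0147]
[0.1, 0.0, -0.2, -0.0002, -0.0015, 0.0147]
[0.1, 0.0, -0.2, -0.0002, -0.0015, 0.0147]
```

Call:
send_rows([
  [0.1,0,-0.2,0,-0.0015,0.015,-1],
  [0.1,0,-0.2,0,-0.0015,0.015,-1],
  [0.1,0,-0.2,0,-0.0015,0.015,-1],
  [0.1,0,-0.2,0,-0.0015,0.015,-1],
  [0.1,0,-0.2,0,-0.0015,0.015,-1],
  [0.1,0,-0.2,0,-0.0015,0.015,-1],
  [0.1,0,-0.2,0,-0.0015,0.015,-1],
  [0.1,0,-0.2,0,-0.001,0.015,-1],
  [0,0,0,0,0,0,-1],
  [0,0,0,0,0,0,-1],
])

```text
time: 11.4
ee_pos: [0.5176, 0.2527, 0.0999]
eef_rot: [0.362, 0.932, -0.005, 0.002]
ft_force: [0.0, 0.2, 0.2]
width: 0.0871
```

```bash
python3 - <<'E'
from h import *
s,c,p,d=snap("wrist","w6");print(s["ee_pos"],yaw(s))
E
```

```text
[0.5176 0.2527 0.0999] (np.float64(137.59297421466198), array([ 0.0006, -0.0111, -0.9999]))
```

View pics/w6.png

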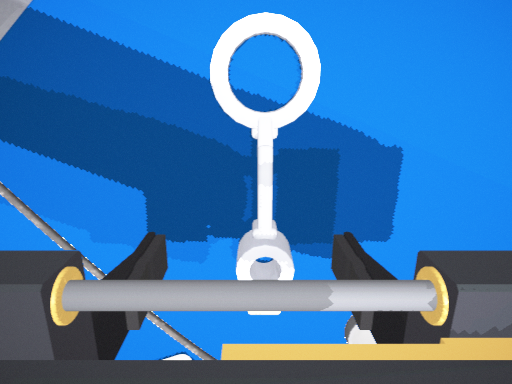

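At close range the ring is centred near (265,72), the web runs at column about 265, and the bore is near (265,267), between the open fingers. I'll compute the remaining correction.

```bash
python3 - <<'E'
from h import *
s,c,p,d=load("w6")
g=p.min(axis=2)
for r in (150,170,190,210):
    i=np.where(g[r,240:290]>150)[0]; 
    if len(i): print(r,240+i.min(),240+i.max())
hole=(g<140).astype(np.uint8); n,l,st,ce=cv2.connectedComponentsWithStats(hole)
k=l[72,265];print(st[k],ce[k])
rng=onz(c,*ce[k],.0115);print("ring",rng)
w=[]
for r in (150,170,190,210):
    i=np.where(g[r,240:290]>150)[0]; w.append(onz(c,240+(i.min()+i.max())/2,r,.026))
w=np.array(w);print(w)
b=onz(c,265,266.5,.036);print("bore",b,np.hypot(*(rng-b)[:2]))
u=(rng-b)[:2];print(np.degrees(np.arctan2(u[1],u[0])))
u/=np.linalg.norm(u); bal=b[:2]+.047*u;print(bal)
E
```

```text
150 258 272
170 258 272
190 258 272
210 258 271
[ 228   34   74   78 4502] [264.5031  72.5124]
ring [0.4566 0.3192 0.0115]
[[0.4919 0.2874 0.026 ]
 [0.5018 0.2787 0.026 ]
 [0.512  0.2696 0.026 ]
 [0.5224 0.2599 0.026 ]]
bore [0.5504 0.235  0.036 ] 0.12607947973193287
138.1243803450129
[0.5154 0.2664]
```

```bash
python3 - <<'E'
from h import *
plan([0.5183,0.2642,0.045],138.1,6)
E
```

```text
t 11.45 dist 0.05610245822899353 rot [-0.464   0.4537 -0.5132] per row 0.009350409704832256 0.13788423713429995
[-0.1, 0.1, -0.1, 0.0013, 0.0016, 0.0091]
[-0.1, 0.1, -0.1, 0.0013, 0.0016, 0.0091]
[-0.1, 0.1, -0.1, 0.0013, 0.0016, 0.0091]
[-0.1, 0.1, -0.1, 0.0013, 0.0016, 0.0091]
[-0.1, 0.1, -0.1, 0.0012, 0.0015, 0.0091]
[-0.1, 0.1, -0.1, 0.0012, 0.0015, 0.0091]
```

Call:
send_rows([
  [-0.1,0.1,-0.1,0.0013,0.0016,0.009,-1],
  [-0.1,0.1,-0.1,0.0013,0.0016,0.009,-1],
  [-0.1,0.1,-0.1,0.0013,0.0016,0.009,-1],
  [-0.1,0.1,-0.1,0.0013,0.0016,0.009,-1],
  [-0.1,0.1,-0.1,0.0012,0.0016,0.009,-1],
  [0,0,0,0.0012,0.0016,0.009,-1],
  [0,0,0,0,0,0,-1],
  [0,0,0,0,0,0,-1],
  [0,0,0,0,0,0,-1],
  [0,0,0,0,0,0,-1],
])

```text
time: 12.45
ee_pos: [0.5193, 0.2661, 0.0423]
eef_rot: [0.357, 0.934, 0.002, 0.0]
ft_force: [0.0, -0.1, 0.3]
width: 0.0869
```

```bash
python3 - <<'E'
from h import *
s=read_state();print(s["ee_pos"],yaw(s))
plan([0.5183,0.2642,0.0205],138.1,4)
E
```

```text
[0.5193 0.2661 0.0423] (np.float64(138.1456737202068), array([ 0.0018,  0.0035, -1.    ]))
t 12.45 dist 0.02193339937298463 rot [ 0.2152 -0.0576  0.0456] per row 0.005483349843246157 0.05684960439885346
[0.1, -0.0, 0.0, -0.0001, -0.0005, 0.0055]
[0.1, -0.0, 0.0, -0.0001, -0.0005, 0.0055]
[0.1, -0.0, 0.0, -0.0001, -0.0005, 0.0055]
[0.1, -0.0, 0.0, -0.0001, -0.0005, 0.0055]
```

Call:
send_rows([
  [0,0,0,0,-0.0005,0.005,-1],
  [0,0,0,0,-0.0005,0.005,-1],
  [0,0,0,0,-0.0005,0.005,-1],
  [0,0,0,0,-0.0005,0.004,-1],
  [0,0,0,0,0,0.001,-1],
  [0,0,0,0,0,0,-0.6],
  [0,0,0,0,0,0,-0.2],
  [0,0,0,0,0,0,0.2],
  [0,0,0,0,0,0,0.2],
  [0,0,0,0,0,0,0.2],
], force=45)

```text
time: 13.45
ee_pos: [0.5184, 0.2647, 0.0214]
eef_rot: [0.357, 0.934, 0.003, 0.001]
ft_force: [0.5, -0.1, -0.4]
width: 0.055
```

```bash
python3 - <<'E'
from h import *
s=read_state();print(s["ee_pos"],yaw(s),s["width"],s["ft_force"])
plan([0.5183,0.2642,0.0205],138.1,1)
E
```

```text
[0.5184 0.2647 0.0214] (np.float64(138.13317772028705), array([ 0.003 ,  0.0042, -1.    ])) 0.054979918963042745 [ 0.4921 -0.0666 -0.3934]
t 13.45 dist 0.0010500340054331867 rot [ 0.2962 -0.0339  0.0331] per row 0.0010500340054331867 0.2999401533916125
[0.3, -0.0, 0.0, -0.0002, -0.0005, 0.0009]
```

The gripper is within 1 mm of the target. I'll trim the tilt and close.

Call:
send_rows([
  [0.3,0,0,0,-0.0005,0.001,0.2],
  [0,0,0,0,0,0,1],
  [0,0,0,0,0,0,1],
  [0,0,0,0,0,0,1],
  [0,0,0,0,0,0,1],
  [0,0,0,0,0,0,1],
  [0,0,0,0,0,0,1],
  [0,0,0,0,0,0,1],
  [0,0,0,0,0,0,1],
  [0,0,0,0,0,0,1],
], force=45)

```text
time: 14.45
ee_pos: [0.5183, 0.2645, 0.0205]
eef_rot: [0.357, 0.934, 0.0, -0.0]
ft_force: [0.3, -0.1, -1.0]
width: 0.01
```

```bash
python3 - <<'E'
from h import *
s=read_state();print(s["ee_pos"],yaw(s),s["width"],s["ft_force"])
plan([0.5183,0.2642,0.1],138.1,1)
E
```

```text
[0.5183 0.2645 0.0205] (np.float64(138.11976757203078), array([-0.0002,  0.0005, -1.    ])) 0.01000205081532979 [ 0.2874 -0.0855 -0.9869]
t 14.45 dist 0.07947009663272779 rot [ 0.0142 -0.0282  0.0198] per row 0.07947009663272779 0.03724992879016703
[0.0, -0.0, 0.0, -0.0002, -0.0002, -0.0795]
```

The web is gripped at 10.0 mm with the tool vertical. I'll lift it and check that it is level.

Call:
send_rows([
  [0,0,0,0,0,-0.004,1],
  [0,0,0,0,0,-0.01,1],
  [0,0,0,0,0,-0.02,1],
  [0,0,0,0,0,-0.03,1],
  [0,0,0,0,0,-0.035,1],
  [0,0,0,0,0,-0.035,1],
  [0,0,0,0,0,-0.03,1],
  [0,0,0,0,0,-0.03,1],
  [0,0,0,0,0,-0.015,1],
  [0,0,0,0,0,-0.005,1],
])

```text
time: 15.45
ee_pos: [0.5144, 0.2615, 0.2433]
eef_rot: [0.358, 0.934, -0.004, -0.003]
ft_force: [0.4, 0.9, -6.1]
width: 0.0096
```

```bash
python3 - <<'E'
from h import *
s,c,p,d=snap("wrist","w7");print(s["ee_pos"],yaw(s),s["width"],s["ft_force"],s["torque"])
s2,c2,p2,d2=snap("side","s7");cv2.imwrite("pics/s7z.png",cv2.resize(p2[100:250,150:300],None,fx=4,fy=4,interpolation=cv2.INTER_CUBIC))
E
```

```text
[0.5144 0.2615 0.2433] (np.float64(138.10335973705617), array([-0.0095, -0.0059, -0.9999])) 0.009577837617590651 [ 0.4001  0.8711 -6.1078] [ 0.0033 -0.0421  0.0034]
```

View pics/w7.png

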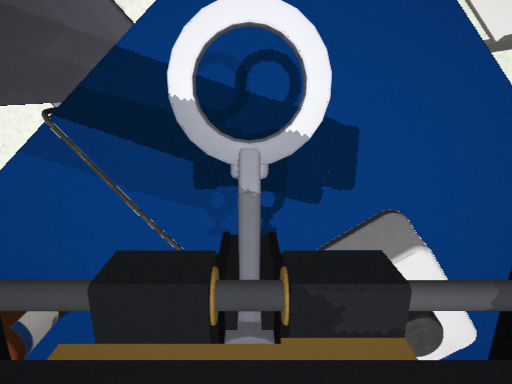

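View pics/s7z.png

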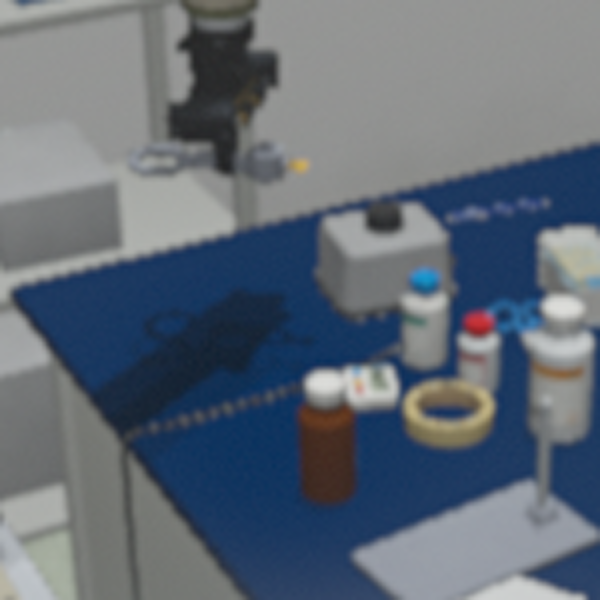

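The bracket is held level and the wrist moment is about 0.04 Nm, so the grip is at the balance point. Next I carry it to hover over the rod.

```bash
python3 - <<'E'
from h import *
plan([0.5825,-0.2412,0.235],185.1,16)
E
```

```text
t 15.55 dist 0.5072521020973841 rot [ -0.5503  -0.4508 -46.9967] per row 0.03170325638108651 2.937631723069979
[-0.0, -0.0, -2.9, -0.0242, -0.0205, 0.0006]
[-0.0, -0.0, -2.9, -0.0231, -0.0217, 0.0006]
[-0.0, -0.0, -2.9, -0.0219, -0.0229, 0.0006]
[-0.0, -0.0, -2.9, -0.0207, -0.024, 0.0006]
[-0.0, -0.0, -2.9, -0.0195, -0.025, 0.0006]
[-0.0, -0.0, -2.9, -0.0182, -0.026, 0.0006]
[-0.0, -0.0, -2.9, -0.0168, -0.0269, 0.0006]
[-0.0, -0.0, -2.9, -0.0154, -0.0277, 0.0006]
[-0.0, -0.0, -2.9, -0.014, -0.0285, 0.0006]
[-0.0, -0.0, -2.9, -0.0125, -0.0291, 0.0005]
[-0.0, -0.0, -2.9, -0.011, -0.0297, 0.0005]
[-0.0, -0.0, -2.9, -0.0094, -0.0303, 0.0005]
[-0.0, -0.0, -2.9, -0.0079, -0.0307, 0.0005]
[-0.0, -0.0, -2.9, -0.0063, -0.0311, 0.0005]
[-0.0, -0.0, -2.9, -0.0047, -0.0314, 0.0005]
[-0.0, -0.0, -2.9, -0.0031, -0.0316, 0.0005]
```

Call:
send_rows([
  [0,0,-2.9,-0.016,-0.014,0,1],
  [0,0,-2.9,-0.023,-0.022,0,1],
  [0,0,-2.9,-0.022,-0.023,0,1],
  [0,0,-2.9,-0.021,-0.024,0,1],
  [0,0,-2.9,-0.02,-0.025,0,1],
  [0,0,-2.9,-0.018,-0.026,0,1],
  [0,0,-2.9,-0.017,-0.027,0,1],
  [0,0,-2.9,-0.015,-0.028,0,1],
  [0,0,-2.9,-0.014,-0.028,0,1],
  [0,0,-2.9,-0.012,-0.029,0,1],
])

```text
time: 16.55
ee_pos: [0.5499, -0.049, 0.2276]
eef_rot: [0.097, 0.995, -0.008, -0.017]
ft_force: [0.6, -0.9, -4.4]
width: 0.0095
```

```bash
python3 - <<'E'
from h import *
s=read_state();print(s["ee_pos"],yaw(s),s["joint_positions"])
plan([0.5825,-0.2412,0.235],185.1,8)
E
```

```text
[ 0.5499 -0.049   0.2276] (np.float64(168.84782112346645), array([-0.0346, -0.0121, -0.9993])) [-0.2919  0.2024  0.3348  1.6632 -0.0544  1.3215  1.4285]
t 16.55 dist 0.19508608987267953 rot [ -0.7987  -1.9524 -16.2335] per row 0.02438576123408494 2.046250850205253
[-0.1, -0.2, -2.0, -0.0086, -0.0228, -0.0008]
[-0.1, -0.2, -2.0, -0.0078, -0.0231, -0.0008]
[-0.1, -0.2, -2.0, -0.007, -0.0234, -0.0008]
[-0.1, -0.2, -2.0, -0.0062, -0.0236, -0.0008]
[-0.1, -0.2, -2.0, -0.0053, -0.0238, -0.0008]
[-0.1, -0.2, -2.0, -0.0045, -0.024, -0.0008]
[-0.1, -0.2, -2.0, -0.0036, -0.0241, -0.0009]
[-0.1, -0.2, -2.0, -0.0028, -0.0242, -0.0009]
```

Call:
send_rows([
  [-0.1,-0.2,-2,-0.009,-0.023,-0.001,1],
  [-0.1,-0.2,-2,-0.008,-0.023,-0.001,1],
  [-0.1,-0.2,-2,-0.007,-0.023,-0.001,1],
  [-0.1,-0.2,-2,-0.006,-0.023,-0.001,1],
  [-0.1,-0.2,-2,-0.005,-0.023,-0.001,1],
  [-0.1,-0.2,-2,-0.004,-0.023,-0.001,1],
  [-0.1,-0.2,-2,-0.004,-0.023,-0.001,1],
  [-0.1,-0.2,-1.5,-0.003,-0.02,-0.001,1],
  [0,0,0,0,0,0,1],
  [0,0,0,0,0,0,1],
])

```text
time: 17.55
ee_pos: [0.5746, -0.2453, 0.2186]
eef_rot: [-0.041, 0.999, 0.002, -0.016]
ft_force: [1.0, 0.5, -5.3]
width: 0.0097
```

```bash
python3 - <<'E'
from h import *
s=read_state();print(s["ee_pos"],yaw(s),s["joint_positions"],s["ft_force"])
plan([0.5825,-0.2412,0.21],185.1,4)
E
```

```text
[ 0.5746 -0.2453  0.2186] (np.float64(184.6846264390411), array([-0.0326,  0.002 , -0.9995])) [ 0.0129  0.3783  0.4103  1.4828 -0.1407  1.3427  2.086 ] [ 1.0294  0.4643 -5.2846]
t 17.55 dist 0.012340347490577412 rot [ 0.2737 -1.8508 -0.4197] per row 0.003085086872644353 0.479364247926331
[0.1, -0.5, -0.1, -0.0021, 0.0009, 0.0021]
[0.1, -0.5, -0.1, -0.0021, 0.0008, 0.0021]
[0.1, -0.5, -0.1, -0.0021, 0.0008, 0.0021]
[0.1, -0.5, -0.1, -0.0021, 0.0008, 0.0021]
```

Call:
send_rows([
  [0.1,-0.5,-0.1,-0.002,0.001,0.002,1],
  [0.1,-0.5,-0.1,-0.002,0.001,0.002,1],
  [0.1,-0.5,-0.1,-0.002,0.001,0.002,1],
  [0,-0.4,-0.1,-0.002,0.001,0.002,1],
  [0,0,0,0,0,0.001,1],
  [0,0,0,0,0,0,1],
  [0,0,0,0,0,0,1],
  [0,0,0,0,0,0,1],
  [0,0,0,0,0,0,1],
  [0,0,0,0,0,0,1],
])

```text
time: 18.55
ee_pos: [0.5826, -0.236, 0.2071]
eef_rot: [-0.046, 0.999, 0.001, 0.001]
ft_force: [-0.2, -0.6, -4.7]
width: 0.0096
```

```bash
python3 - <<'E'
from h import *
s,c,p,d=snap("wrist","w8");print(s["ee_pos"],yaw(s),s["joint_positions"],s["ft_force"],s["torque"])
s2,c2,p2,d2=snap("side","s8");cv2.imwrite("pics/s8z.png",cv2.resize(p2[150:270,220:340],None,fx=5,fy=5,interpolation=cv2.INTER_CUBIC))
s2,c2,p2,d2=snap("scene","c8");cv2.imwrite("pics/c8z.png",cv2.resize(p2[130:240,220:340],None,fx=5,fy=5,interpolation=cv2.INTER_CUBIC))
plan([0.5825,-0.2412,0.21],185.1,4)
E
```

```text
[ 0.5826 -0.236   0.2071] (np.float64(185.32507404088418), array([ 0.0016,  0.0016, -1.    ])) [ 0.0033  0.3691  0.4007  1.517  -0.1494  1.2846  2.0857] [-0.1876 -0.6051 -4.7496] [-0.0027 -0.0292 -0.0129]
t 18.7 dist 0.00603217221402028 rot [0.0902 0.0947 0.2305] per row 0.00150804305350507 0.06626096506973549
[0.0, 0.0, 0.1, 0.0001, -0.0013, -0.0008]
[0.0, 0.0, 0.1, 0.0001, -0.0013, -0.0008]
[0.0, 0.0, 0.1, 0.0001, -0.0013, -0.0007]
[0.0, 0.0, 0.1, 0.0001, -0.0013, -0.0007]
```

View pics/w8.png

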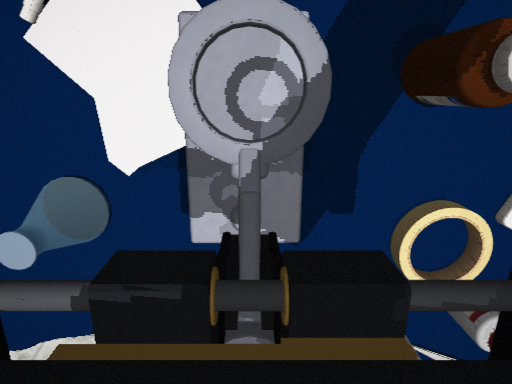

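View pics/s8z.png

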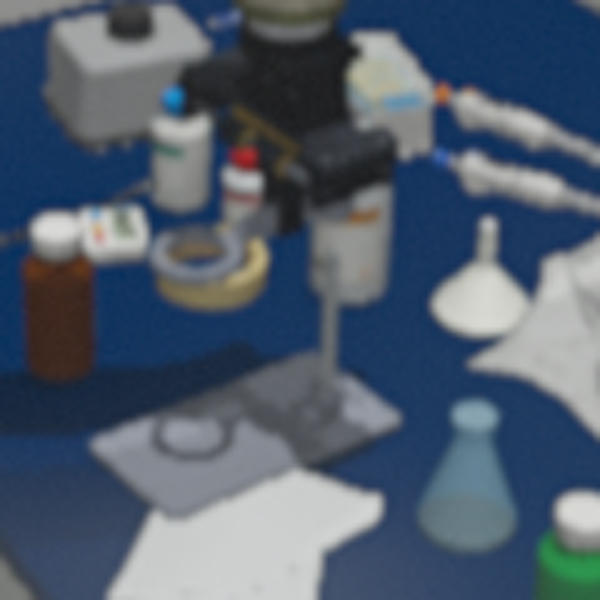

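View pics/c8z.png

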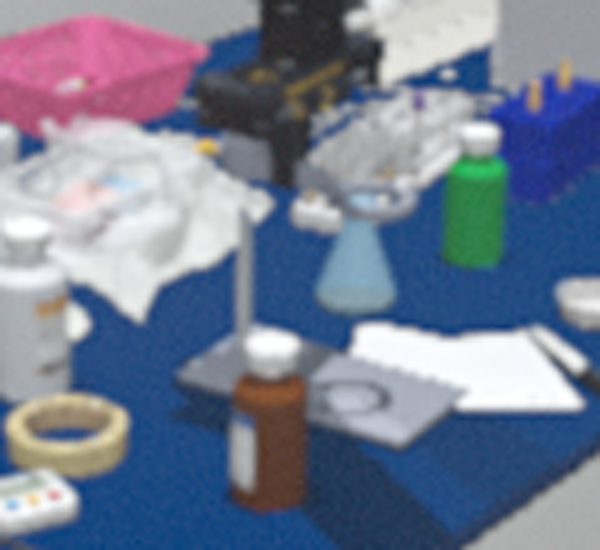

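The bracket hovers above the rod. The scene view shows the boss above the rod at about (247,160) in the zoom, with the ring over the plate; the side view has the boss hidden behind the gripper. I'll cross-check lateral alignment from the plate edges in the wrist view and from boss against rod in the scene view.

```bash
python3 - <<'E'
from h import *
s,c,p,d=load("w8")
hsv=cv2.cvtColor(p,cv2.COLOR_BGR2HSV)
sat=hsv[...,1]
L=[];Rr=[]
for r in (175,190,205,220,232):
    row=sat[r,150:345].astype(int); lo=np.where(row<110)[0]; print(r,150+lo.min(),150+lo.max())
    L.append(onz(c,150+lo.min()-.5,r,.012));Rr.append(onz(c,150+lo.max()+.5,r,.012))
L=np.array(L);Rr=np.array(Rr)
for E in (L,Rr):
    f=np.polyfit(E[:,0],E[:,1],1);print("edge y at x=.6295",np.polyval(f,.6295),"ang",np.degrees(np.arctan(f[0])))
near=[onz(c,u,v,.012) for u,v in [(193,242),(300,242)]];print("rear corners",near)
# ring hole in picture vs expected level pose
m=R.from_quat(s["eef_rot"]).as_matrix(); 
for zt in (.009,): print("exp ring px",proj(c,np.array(s["ee_pos"])+m@[.083,0,zt]))
cv2.imwrite("pics/w8z.png",cv2.resize(p[0:180,150:350],None,fx=3.5,fy=3.3))
s2,c2,p2,d2=load("c8")
bo=np.array(s["ee_pos"])+m@[-.0472,0,0]
print("scene boss mid px",proj(c2,bo+[0,0,-.003]),"boss bottom",proj(c2,bo+[0,0,-.0185]),"rod tip",proj(c2,[.6295,-.237,.155]),"rod .05",proj(c2,[.6295,-.237,.05]))
cv2.imwrite("pics/c8y.png",cv2.resize(p2[145:205,245:305],None,fx=10,fy=10,interpolation=cv2.INTER_CUBIC))
E
```

```text
175 187 302
190 188 301
205 189 301
220 190 300
232 191 300
edge y at x=.6295 -0.2969512338127359 ang 6.06786613803157
edge y at x=.6295 -0.17758023602559364 ang 6.029695177054577
rear corners [array([ 0.6655, -0.2911,  0.012 ]), array([ 0.6548, -0.1749,  0.012 ])]
exp ring px [252.871   85.8154]
scene boss mid px [268.3433 160.9363] boss bottom [268.3153 164.2904] rod tip [269.042  171.1481] rod .05 [268.8424 192.9165]
```

View pics/c8y.png

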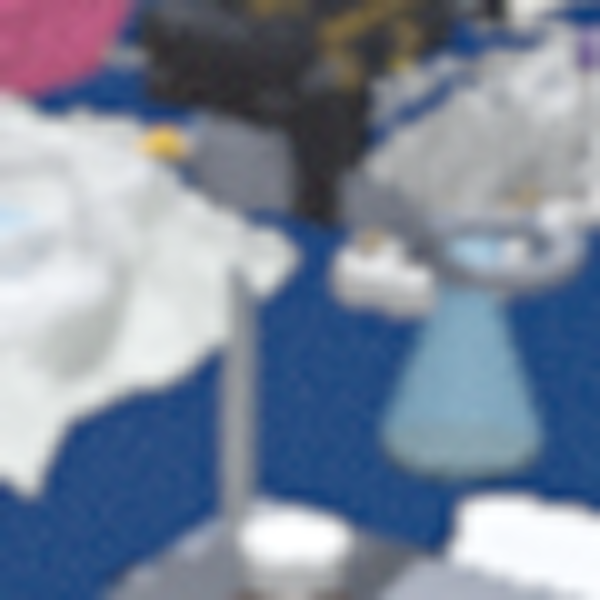

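View pics/w8z.png

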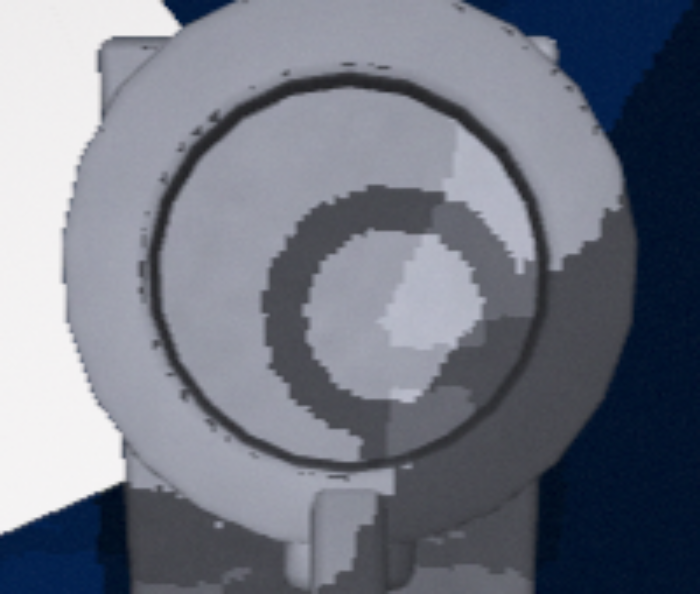

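Expected and observed ring pixels differ by about 3 px sideways, which suggests a small wrist-camera offset of 1–2 mm. I'll cross-check using ring against rod in the side and scene pictures already taken.

```bash
python3 - <<'E'
from h import *
s,c,p,d=load("w8")
m=R.from_quat(s["eef_rot"]).as_matrix(); P=np.array(s["ee_pos"])
ring=P+m@[.083,0,.009]
for n in ("s8","c8"):
    _,cc,pp,dd=load(n)
    print(n,"ring",proj(cc,ring),"screw",proj(cc,P+m@[-.0472-.045,0,.0025]),"rodtip",proj(cc,[.6295,-.237,.155]),"rod.06",proj(cc,[.6295,-.237,.06]), "d/dx",proj(cc,ring+[.01,0,0])-proj(cc,ring),"d/dy",proj(cc,ring+[0,.01,0])-proj(cc,ring))
_,cc,pp,dd=load("s8")
cv2.imwrite("pics/s8y.png",cv2.resize(pp[185:245,240:300],None,fx=10,fy=10,interpolation=cv2.INTER_CUBIC))
_,cc,pp,dd=load("c8")
cv2.imwrite("pics/c8x.png",cv2.resize(pp[155:195,262:312],None,fx=14,fy=14,interpolation=cv2.INTER_CUBIC))
print("TCP px in wrist",proj(c,P),proj(c,P+m@[0,0,-.0]), "at bench",proj(c,P+m@[0,0,.2]))
for u,v in [(178.6,11.5),(309,11.5)]: print(onz(c,u,v,.012))
T=np.array(c["world_from_camera"]);print("cam in tool",m.T@(T[:3,3]-P)); print(m.T@T[:3,:3])
E
```

```text
s8 ring [259.2436 199.6318] screw [295.0458 184.8983] rodtip [286.4175 199.4588] rod.06 [285.571  219.0664] d/dx [ 2.2597 -0.6811] d/dy [-1.2993 -1.2147]
c8 ring [294.2054 168.614 ] screw [259.8247 158.7467] rodtip [269.042  171.1481] rod.06 [268.861  190.8859] d/dx [-1.9338 -0.5675] d/dy [-1.4266  0.674 ]
TCP px in wrist [252.518  268.9168] [252.518  268.9168] at bench [250.6564 171.9332]
[ 0.4412 -0.3138  0.012 ]
[ 0.4304 -0.1977  0.012 ]
cam in tool [ 0.0813 -0.0016 -0.1442]
[[-0.0001 -0.9558 -0.294 ]
 [ 1.     -0.0001 -0.0001]
 [ 0.0001 -0.294   0.9558]]
```

View pics/s8y.png

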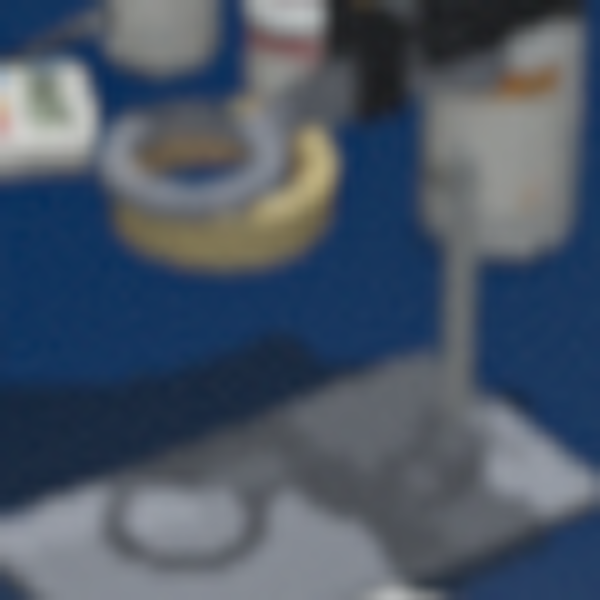

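View pics/c8x.png

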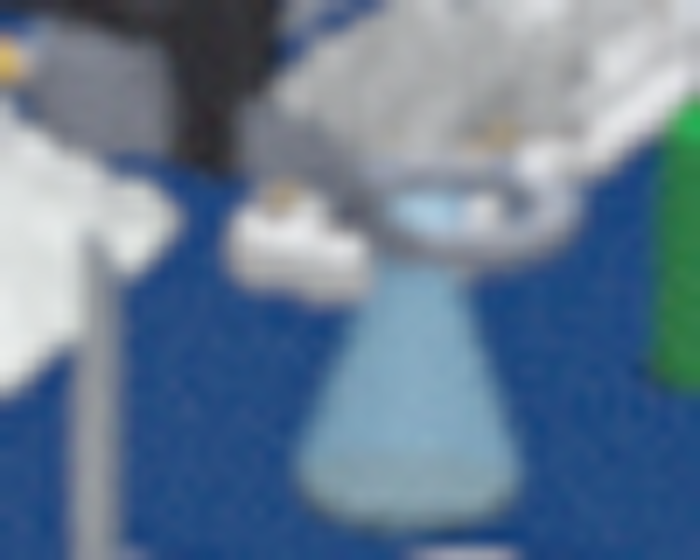

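```bash
python3 - <<'E'
from h import *
for n in ("w7","w8"):
    s,c,p,d=load(n); m=R.from_quat(s["eef_rot"]).as_matrix(); P=np.array(s["ee_pos"])
    print(n,"exp",proj(c,P+m@[.083,0,.009]),"+1mm x",proj(c,P+m@[.084,0,.009]),"+1mm z",proj(c,P+m@[.083,0,.010]))
    print(s["joint_vel"])
s,c,p,d=load("w7")
hsv=cv2.cvtColor(p,cv2.COLOR_BGR2HSV); hole=(hsv[...,1]>100).astype(np.uint8); k,l,st,ce=cv2.connectedComponentsWithStats(hole); i=l[82,250]; print(st[i],ce[i])
plan([0.584,-0.240,0.195],185.4,4)
E
```

```text
w7 exp [252.1791  82.5844] +1mm x [252.1852  80.1181] +1mm z [252.1584  82.632 ]
[-0.0028 -0.0373  0.0049 -0.0675  0.0055  0.1054 -0.0049]
w8 exp [252.871   85.8154] +1mm x [252.8784  83.3627] +1mm z [252.8463  85.8417]
[ 0.0008 -0.0006  0.001  -0.0038  0.0023  0.0017  0.001 ]
[ 196   26  108  114 9614] [249.1022  82.6823]
t 18.7 dist 0.012746614170657485 rot [ 0.09    0.095  -0.0695] per row 0.003186653542664371 0.03703724861100656
[0.0, 0.0, -0.0, -0.0003, -0.001, 0.003]
[0.0, 0.0, -0.0, -0.0003, -0.001, 0.003]
[0.0, 0.0, -0.0, -0.0003, -0.001, 0.003]
[0.0, 0.0, -0.0, -0.0003, -0.001, 0.003]
```

Call:
send_rows([
  [0,0,0,0,-0.001,0.003,1],
  [0,0,0,0,-0.001,0.003,1],
  [0,0,0,0,-0.001,0.003,1],
  [0,0,0,0,-0.001,0.002,1],
  [0,0,0,0,0,0,1],
  [0,0,0,0,0,0,1],
  [0,0,0,0,0,0,1],
  [0,0,0,0,0,0,1],
  [0,0,0,0,0,0,1],
  [0,0,0,0,0,0,1],
])

```text
time: 19.7
ee_pos: [0.5829, -0.2404, 0.1949]
eef_rot: [-0.046, 0.999, 0.001, 0.001]
ft_force: [0.6, -0.0, -4.6]
width: 0.0095
```

```bash
python3 - <<'E'
from h import *
s=read_state();print(s["ee_pos"],yaw(s),s["ft_force"],s["torque"])
_,cc,pp,dd=snap("scene","c9")
cv2.imwrite("pics/c9x.png",cv2.resize(pp[155:197,255:305],None,fx=14,fy=14,interpolation=cv2.INTER_CUBIC))
m=R.from_quat(s["eef_rot"]).as_matrix(); P=np.array(s["ee_pos"])
def e(t):
    return proj(cc,P+m@t)
print("boss L/R sides center",e([-.0458,0,.0]),"screw tip",e([-.0458-.047,0,.0025]),"rod",proj(cc,[.6295,-.2357,.155]),proj(cc,[.6295,-.2357,.1]))
plan([0.584,-0.240,0.17],185.4,4)
E
```

```text
[ 0.5829 -0.2404  0.1949] (np.float64(185.32284123094365), array([ 0.0013,  0.0017, -1.    ])) [ 0.5986 -0.036  -4.5989] [ 0.0103  0.0147 -0.0117]
boss L/R sides center [269.1603 162.7061] screw tip [260.2874 161.053 ] rod [268.854  171.2325] [268.7505 182.7636]
t 19.75 dist 0.02489761574897595 rot [ 0.0932  0.0816 -0.0769] per row 0.006224403937243987 0.03646105073828599
[0.0, 0.0, -0.0, -0.0003, 0.0001, 0.0062]
[0.0, 0.0, -0.0, -0.0003, 0.0001, 0.0062]
[0.0, 0.0, -0.0, -0.0003, 0.0001, 0.0062]
[0.0, 0.0, -0.0, -0.0003, 0.0001, 0.0062]
```

View pics/c9x.png

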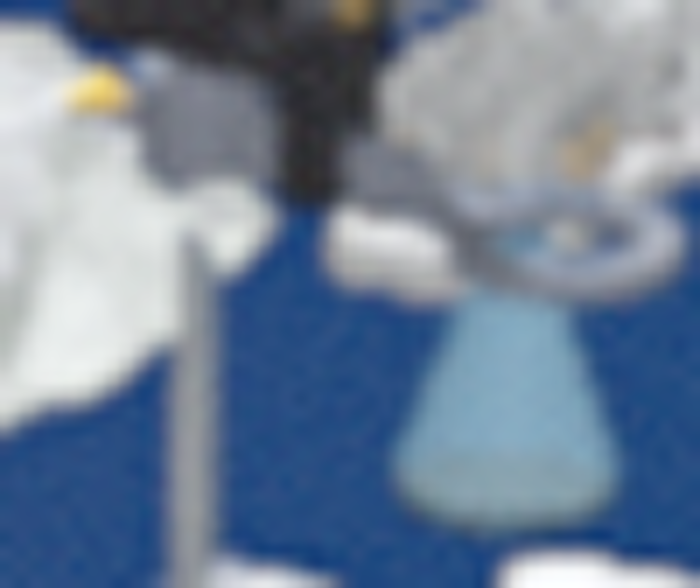

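Residual is about 2–3 mm in the scene view and about 1 mm by the wrist camera. I'll aim between them at TCP (0.584, -0.239) and come down close to the tip.

Call:
send_rows([
  [0,0,0,-0.0005,0.0005,0.005,1],
  [0,0,0,-0.0005,0.0005,0.005,1],
  [0,0,0,-0.0002,0.0003,0.004,1],
  [0,0,0,0,0,0.001,1],
  [0,0,0,0,0,0,1],
  [0,0,0,0,0,0,1],
  [0,0,0,0,0,0,1],
  [0,0,0,0,0,0,1],
  [0,0,0,0,0,0,1],
  [0,0,0,0,0,0,1],
])

```text
time: 20.75
ee_pos: [0.5841, -0.2388, 0.1785]
eef_rot: [-0.046, 0.999, 0.001, 0.001]
ft_force: [1.0, 0.0, -5.5]
width: 0.0096
```

```bash
python3 - <<'E'
from h import *
s=read_state();print(s["ee_pos"],yaw(s),s["ft_force"],s["torque"])
_,cc,pp,dd=snap("scene","c10")
cv2.imwrite("pics/c10x.png",cv2.resize(pp[155:197,255:305],None,fx=14,fy=14,interpolation=cv2.INTER_CUBIC))
plan([0.584,-0.239,0.16],185.4,4)
E
```

```text
[ 0.5841 -0.2388  0.1785] (np.float64(185.32571896736303), array([ 0.0012,  0.0018, -1.    ])) [ 0.9612  0.042  -5.4685] [0.0591 0.0217 0.0193]
t 20.8 dist 0.018477476199310967 rot [ 0.0906  0.0806 -0.0742] per row 0.004619369049827742 0.03554331568411656
[0.0, 0.0, -0.0, 0.0, -0.0001, 0.0046]
[0.0, 0.0, -0.0, 0.0, -0.0001, 0.0046]
[0.0, 0.0, -0.0, 0.0, -0.0001, 0.0046]
[0.0, 0.0, -0.0, 0.0, -0.0001, 0.0046]
```

View pics/c10x.png

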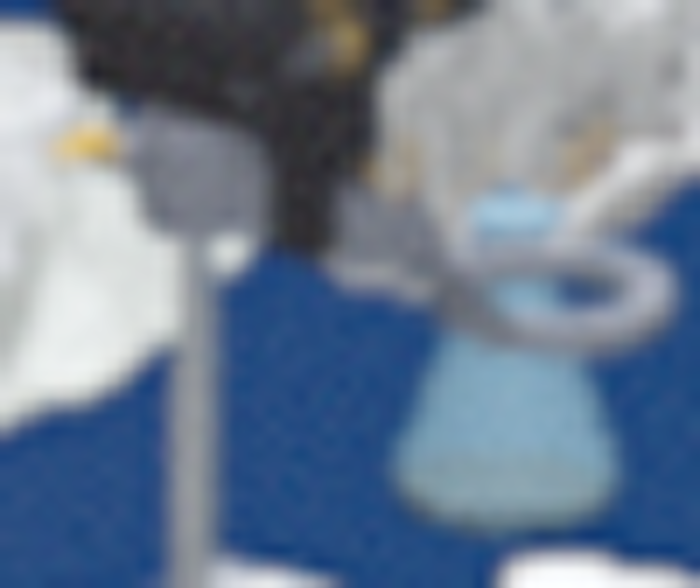

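Scene view: boss spans columns 133–272 (middle about 202) and the rod is at about 198, so roughly 1.5 mm off. Starting the insertion gently.

Call:
send_rows([
  [0,0,0,0,0,0.002,1],
  [0,0,0,0,0,0.002,1],
  [0,0,0,0,0,0.002,1],
  [0,0,0,0,0,0.002,1],
  [0,0,0,0,0,0.002,1],
  [0,0,0,0,0,0.001,1],
  [0,0,0,0,0,0,1],
  [0,0,0,0,0,0,1],
  [0,0,0,0,0,0,1],
  [0,0,0,0,0,0,1],
])

```text
time: 21.8
ee_pos: [0.5841, -0.2387, 0.1663]
eef_rot: [-0.046, 0.999, 0.001, 0.001]
ft_force: [-0.2, -0.7, -6.0]
width: 0.0096
```

```bash
python3 - <<'E'
from h import *
s=read_state();print(s["ee_pos"],yaw(s),s["ft_force"],s["torque"])
plan([0.584,-0.239,0.15],185.4,4)
E
```

```text
[ 0.5841 -0.2387  0.1663] (np.float64(185.32815494366486), array([ 0.001 ,  0.0018, -1.    ])) [-0.1657 -0.6631 -5.9901] [0.0088 0.0162 0.0444]
t 21.8 dist 0.016334271797748382 rot [ 0.0967  0.0678 -0.0718] per row 0.0040835679494370955 0.03455012620178154
[0.0, 0.0, -0.0, 0.0, -0.0001, 0.0041]
[0.0, 0.0, -0.0, 0.0, -0.0001, 0.0041]
[0.0, 0.0, -0.0, 0.0, -0.0001, 0.0041]
[0.0, 0.0, -0.0, 0.0, -0.0001, 0.0041]
```

No contact with the rod about 9 mm inside the bore. Continuing.

Call:
send_rows([
  [0,0,0,0,0,0.003,1],
  [0,0,0,0,0,0.004,1],
  [0,0,0,0,0,0.004,1],
  [0,0,0,0,0,0.004,1],
  [0,0,0,0,0,0.003,1],
  [0,0,0,0,0,0.001,1],
  [0,0,0,0,0,0,1],
  [0,0,0,0,0,0,1],
  [0,0,0,0,0,0,1],
  [0,0,0,0,0,0,1],
])

```text
time: 22.8
ee_pos: [0.5841, -0.2386, 0.1455]
eef_rot: [-0.047, 0.999, 0.001, 0.0]
ft_force: [0.7, -1.0, -5.3]
width: 0.0095
```

```bash
python3 - <<'E'
from h import *
s=read_state();print(s["ee_pos"],yaw(s),s["ft_force"],s["torque"])
plan([0.584,-0.239,0.1355],185.4,4)
E
```

```text
[ 0.5841 -0.2386  0.1455] (np.float64(185.3313088643929), array([ 0.0009,  0.0018, -1.    ])) [ 0.7077 -1.0111 -5.3057] [ 0.0295 -0.0166  0.0304]
t 22.8 dist 0.010020256816429051 rot [ 0.0985  0.0584 -0.0686] per row 0.0025050642041072628 0.0333722932742438
[0.0, 0.0, -0.0, 0.0, -0.0001, 0.0025]
[0.0, 0.0, -0.0, 0.0, -0.0001, 0.0025]
[0.0, 0.0, -0.0, 0.0, -0.0001, 0.0025]
[0.0, 0.0, -0.0, 0.0, -0.0001, 0.0025]
```

Call:
send_rows([
  [0,0,0,0,0,0.002,1],
  [0,0,0,0,0,0.002,1],
  [0,0,0,0,0,0.002,1],
  [0,0,0,0,0,0.002,1],
  [0,0,0,0,0,0.001,1],
  [0,0,0,0,0,0,1],
  [0,0,0,0,0,0,1],
  [0,0,0,0,0,0,1],
  [0,0,0,0,0,0,1],
  [0,0,0,0,0,0,1],
])

```text
time: 23.8
ee_pos: [0.5842, -0.2386, 0.1359]
eef_rot: [-0.047, 0.999, 0.001, 0.001]
ft_force: [-0.8, -0.7, -4.0]
width: 0.0096
```

```bash
python3 - <<'E'
from h import *
s,c,p,d=snap("wrist","w12");print(s["ee_pos"],yaw(s),s["ft_force"],s["torque"],s["width"])
_,_,p2,_=snap("side","s12");cv2.imwrite("pics/s12z.png",cv2.resize(p2[165:255,220:320],None,fx=7,fy=6.5,interpolation=cv2.INTER_CUBIC))
_,_,p2,_=snap("scene","c12");cv2.imwrite("pics/c12z.png",cv2.resize(p2[155:197,255:305],None,fx=14,fy=14,interpolation=cv2.INTER_CUBIC))
E
```

```text
[ 0.5842 -0.2386  0.1359] (np.float64(185.33487115588724), array([ 0.0012,  0.0017, -1.    ])) [-0.8087 -0.7206 -3.9803] [ 0.0672  0.0155 -0.033 ] 0.009648901315014764
```

View pics/w12.png

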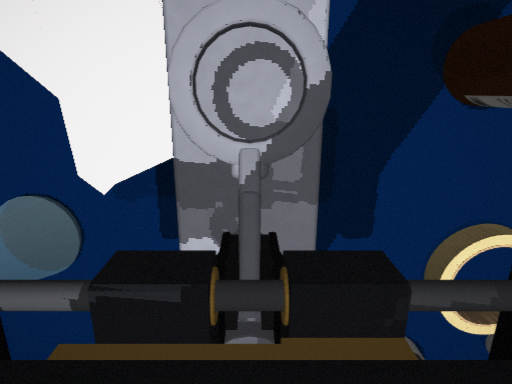

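View pics/s12z.png

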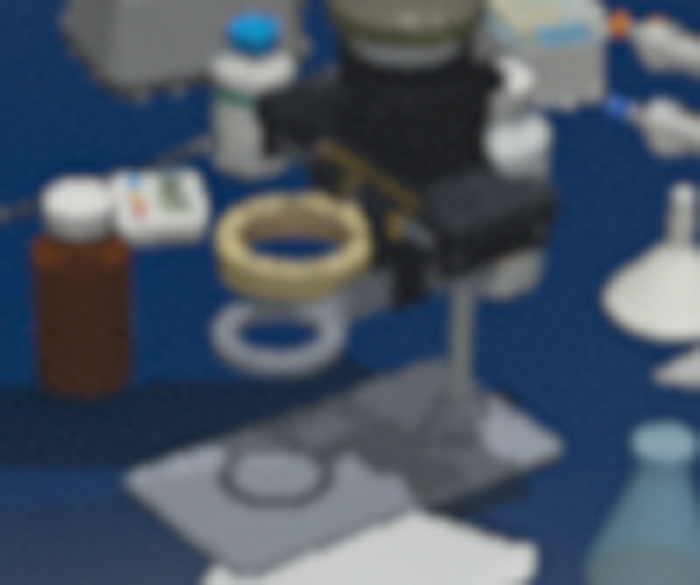

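View pics/c12z.png

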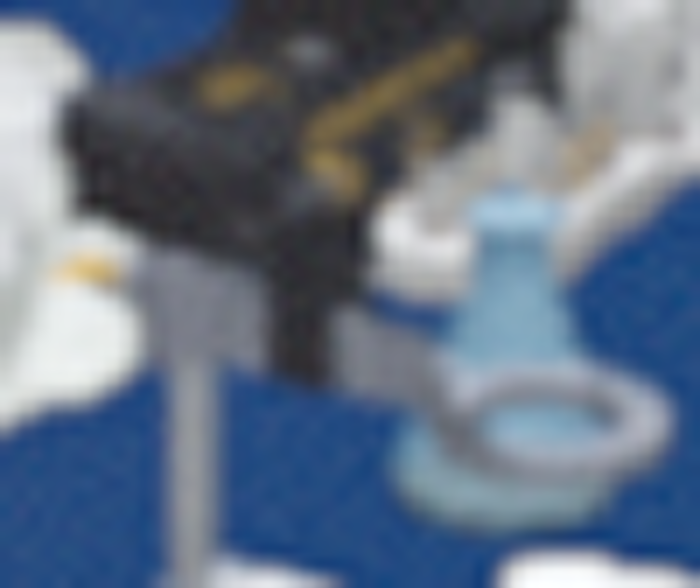

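All three views show the bore over the rod, the ring over the plate in line, and no contact force. The end of the rod is hidden behind the gripper, so I'll check height and centring numerically from the ring, boss and rod pixels.

```bash
python3 - <<'E'
from h import *
s,c,p,d=load("w12"); m=R.from_quat(s["eef_rot"]).as_matrix(); P=np.array(s["ee_pos"])
_,cs,ps,ds=load("s12");_,cc,pc,dc=load("c12")
ring=P+m@[.0844,0,.0135]
rod=[.6295,-.2352]
print("bore",P+m@[-.0458,0,0])
print("side ring",proj(cs,ring),"rod .07",[proj(cs,rod+[z]) for z in(.05,.08,.1)])
print("scene ring",proj(cc,ring),"boss",proj(cc,P+m@[-.0458,0,0]),"rod", [np.round(proj(cc,rod+[z]),2) for z in (.155,.13,.117,.11,.08)])
f=P+m@[-.0458,0,.0185]; print("scene boss bottom front",proj(cc,f+[-.0205*.65,.0205*.76,0]),proj(cc,f))
# measured subpixel edges of rod in side and scene rows
for n,im,rows,c0,c1 in (("side",ps,range(212,222,2),275,297),("scene",pc,range(183,193,2),258,280)):
    for r in rows:
        g=im[r,c0:c1,2].astype(float); b=np.median(np.r_[g[:4],g[-4:]]); w=np.clip(g-b-12,0,None); print(n,r,round((w*np.arange(c0,c1)).sum()/w.sum(),2))
# ring contours via saturation
for n,im,box in (("side",ps,(205,226,246,274)),("scene",pc,(178,192,285,306))):
    hs=cv2.cvtColor(im,cv2.COLOR_BGR2HSV)[...,1]; y0,y1,x0,x1=box
    print(n); print(hs[y0:y1:2,x0:x1])
E
```

```text
bore [ 0.6298 -0.2344  0.136 ]
side ring [259.5078 216.324 ] rod .07 [array([285.2481, 220.8555]), array([285.5075, 214.8029]), array([285.6826, 210.7149])]
scene ring [293.9496 185.003 ] boss [268.5661 175.3232] rod [array([268.78, 171.26]), array([268.73, 176.54]), array([268.71, 179.26]), array([268.7 , 180.72]), array([268.64, 186.92])]
scene boss bottom front [268.6226 181.0305] [268.5239 179.2024]
side 212 285.07
side 214 285.47
side 216 285.38
side 218 285.34
side 220 283.75
scene 183 261.05
scene 185 268.25
scene 187 268.22
scene 189 268.23
scene 191 268.23
side
[[214 219 214 211 141  13  86  88  83  78  69  61  63  52  41  33  24  19
   28  54  61  62  70  78  83  87  81  34]
 [211 206 217 208 164  47  57  83  85  86  87  84  84  81  81  77  77  76
   79  84  87  85  84  80  66  42   9  26]
 [219 203 208 208 206 174  97  18  45  64  74  82  81  82  82  81  84  84
   86  86  82  65  30   5  22  25  27  24]
 [208 209 217 208 211 187 138  95  71  46  22   0   9  14  17  24  25  26
   18   4  10  16  24  26  26  25  30  33]
 [211 206 214 198 133  65  38  29  24  29  35  40  45  
[... 694 characters left out ...]
56 141 150 154 165 154 151
  150 131 120 100  78  60  47  33  27  26]]
scene
[[126 144 111  89  83  83  80  79  77  84  99 154 200 186 195 192 189 186
  183 187 182]
 [ 36  46  60  76  77  71  70  67  72  73  71  83 124 151 173 189 198 189
  196 180 200]
 [ 24  32  32  31  34  29  28  29  30  28  30  29  37  40  46  69  99 156
  202 188 196]
 [ 60  33  30  29  52  66  72  76  75  79  73  73  68  49  32  24  30  50
  137 188 175]
 [ 81  50  28  36  45  53  51  54  56  60  58  58  48  35  28  23  24  58
  146 191 196]
 [ 65  57  53  43  38  33  32  32  29  32  30  30  25  33  44  66  97 154
  191 190 190]
 [ 64  59  53  56  55  54  53  50  52  53  54  52  61  96 170 195 193 214
  181 190 188]]
```

```bash
python3 - <<'E'
from h import *
for n in("w8","w12"):
    s,c,p,d=load(n); K=np.array(c["camera_matrix"]);T=np.array(c["world_from_camera"]);P=np.array(s["ee_pos"])
    pts=[]
    for a in np.linspace(0,2*np.pi,180):
        for r in (62,66,70,74):
            u=250+r*np.cos(a);v=82+r*np.sin(a)
            if 2<v<140:
                z=d[int(round(v)),int(round(u))]
                if z>0: pts.append(T[:3,:3]@(np.linalg.solve(K,[round(u),round(v),1])*z)+T[:3,3])
    pts=np.array(pts); k=abs(pts[:,2]-np.median(pts[:,2]))<.006; q=pts[k]
    A=np.c_[q[:,:2]-q[:,:2].mean(0),np.ones(len(q))]; f=np.linalg.lstsq(A,q[:,2],rcond=None)[0]
    print(n,len(q),"ring top z",f[2],"expected",P[2]-.0205+.012,"slopes deg",np.degrees(f[:2]), "std",(q[:,2]-A@f).std())
    w=[(T[:3,:3]@(np.linalg.solve(K,[u,v,1])*d[v,u])+T[:3,3])[2] for v in range(190,228,4) for u in (247,249,251) if d[v,u]>0]
    print("web top z",np.median(w),"expected",P[2]-.0205+.026, len(w))
E
```

```text
w8 593 ring top z 0.19728267261091345 expected 0.19856083354199888 slopes deg [0.0616 0.1204] std 0.00066825780425972
web top z 0.21141198651582876 expected 0.21256083354199887 30
w12 597 ring top z 0.12615822302106647 expected 0.12740033461696582 slopes deg [0.1765 0.2223] std 0.0006785632101691642
web top z 0.13987415582075127 expected 0.14140033461696583 30
```

The ring is level within 0.25° and its height agrees within 1.3 mm, so the rod should show 3–5 mm. I'll make a small centring trim that splits the difference between the cameras.

Call:
send_rows([
  [0,0,0,-0.0005,0.0002,0,1],
  [0,0,0,-0.0005,0.0002,0,1],
  [0,0,0,0,0,0,1],
  [0,0,0,0,0,0,1],
  [0,0,0,0,0,0,1],
  [0,0,0,0,0,0,1],
  [0,0,0,0,0,0,1],
  [0,0,0,0,0,0,1],
  [0,0,0,0,0,0,1],
  [0,0,0,0,0,0,1],
])

```text
time: 24.95
ee_pos: [0.5853, -0.2381, 0.1359]
eef_rot: [-0.046, 0.999, 0.001, 0.001]
ft_force: [0.2, -0.3, -5.7]
width: 0.0098
```

```bash
python3 - <<'E'
from h import *
s=read_state()
print(s["ee_pos"],yaw(s),s["ft_force"],s["torque"],s["width"],s["joint_vel"])
E
```

```text
[ 0.5853 -0.2381  0.1359] (np.float64(185.32875350645384), array([ 0.0013,  0.0017, -1.    ])) [ 0.2215 -0.2744 -5.7381] [0.0475 0.0275 0.006 ] 0.009750197764975741 [-0.0023  0.0005 -0.0005 -0.0009  0.0006 -0.0014 -0.0019]
```

```bash
python3 - <<'E'
from bench import *
print(close_job())
E
```

```text
the job is handed in; nothing more can be done
None
```

The filter stand is set up and handed in at about 25 s. The bracket is over the rod and still held in the gripper, ready for you to tighten the thumbscrew.

**Bottle:** I lifted the brown bottle off the plate by its cap and stood it upright on the bench near (0.47, -0.07), about 12 cm from the plate's edge. The other bench items were not touched.

**Bracket:** I gripped the web at the balance point with 45 N, and the wrist moment stayed near zero. I then lowered the bore over the rod with the ring out over the plate.

**Last checks:**
- **Alignment:** the bracket's direction is 185.3°. I measured the plate's axis at 185.1–185.8°.
- **Level:** within about 0.25° from the wrist depth picture.
- **Contact:** sideways force is under 0.5 N and the vertical force (-5.7 N) matches the bracket's weight, so it is not leaning on the rod.
- **Height:** the boss top works out about 3.6 mm below the rod's end. The wrist depth reads the bracket 1.3 mm lower, which would make it about 5 mm.

**Not confirmed:**
- **Rod end:** the gripper hid it from all three cameras, so the height is worked out, not seen.
- **Centring in the bore:** the wrist camera and the two outside cameras disagreed by 2–3 mm. I set it between them; the clearance is 5 mm all round and nothing touched.

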